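Load the sample carousel with the hex-key hand drive

ROBOT

A 6-joint arm with a two-finger parallel gripper is mounted at the origin on the work surface. World frame = base frame: x ahead of the robot, y to its left, z up, the work surface at z = 0. Lengths are in m, angles in rad, forces in N, time in s.
With the tool pointing down it reaches from about 0.4 to 0.825 m from the base axis. Payload 7 kg.
Tool frame: the origin (TCP) lies at the very end of the fingers, on their centre line; the grasp point (between the pads) lies 19 mm behind it; z points along the fingers, y is the line along which they close (so a half turn about z gives the same grasp; the last joint's range is limited). The gripper opens to 88 mm and grips with 3 to 60 N. Pads are 19 mm wide; open, the fingers measure 130 mm over their backs; the gripper's body (78 mm by 193 mm) begins 47 mm behind the grasp point.
Start: joints at [-0.918, 0.359, 0.012, 0, -1.224, -0.288], TCP at [0.241, -0.631, 0.192] pointing down, gripper open.
Joint ranges: [-3.07, 3.07], [-1.43, 2.12], [-1.02, 1.25], [-3.03, 1.67], [-3.05, -0], [-3.03, 3.03]. Speed limits (rad/s): [2.39, 2.39, 3.01, 3.14, 3.14, 3.14].

INTERFACE

Orientations are given as [roll, pitch, yaw] about the fixed x, y, z axes, in that order (R = Rz(yaw) Ry(pitch) Rx(roll)).
In Python, from station import arm gives the robot as it stands. The module is installed in compiled form; this text tells all that it offers.
- The arm moves only by the shell command python3 -m crank 'ROWS' [FORCE]. ROWS is JSON, a list of rows, each an object of numbers: "dx", "dy", "dz": the shift along the world's x, y, z in m; "twist": the turn about the world's z in degrees; "grip": the opening, from -1 (shut) to 1 (fully open). A call has exactly 5 rows; each row is the pose to reach, as a shift and turn from the pose commanded when the call began; what a row does not reach only later rows make up. A row lasts 1/12 s, in which the tool goes at most 41.7 mm and 7.16 degrees, less where a joint would pass 70% of its speed; a pose out of reach is approached as far as the arm can. A call with a gripper value outside its range is refused whole. The fingers move at their own pace and stop on an object; FORCE is the grip in N (left out, the last holds). Time passes only in rows, so rows that repeat a pose let the fingers close, or fill a call up. It gives the time, the measured TCP pose, the force, the opening and the grip force at its end, in the units of the state.
- arm.get_state(): the state, without advancing time (a new reading comes with each control period).
- arm.grab_frame(name): name is "side" or "top" or "wrist"; returns the picture (420x560x3 uint8, red, green, blue); there is no depth.
- arm.get_calibration(name): a dict with "fx", "fy", "cx", "cy" (pixels), "k1" (the pictures are not rectified: a ray, as slopes to the right and down, at radius r is drawn at 1 + k1 r^2 times it, then the intrinsics apply), "cam_to_world" (4x4, takes a point from camera to world coordinates); the wrist camera has in their place "tool_from_camera" (4x4, takes a point from camera to tool coordinates, whose origin is the TCP and whose axes are the flange's). Camera axes: x right, y down, z forward; pixel columns grow to the right and rows downward; lengths in m; the calibration is good to about 2 mm. A picture is of the moment at which its call begins: read the wrist's pose just before it. get_calibration takes no time and is no camera call.
- arm.job_done(): hands the job in; it is judged then, once.
The state is a dict: "t": time; "q": joint angles; "qd": joint speeds; "joint_efforts": joint torques, N m; "eef_pos": TCP position; "ee_rot": TCP orientation; "force": force on the tool from outside, world axes, zero at the start; "moment": the same for the moment, N m; "width": finger opening in m; "gripper_force": force on a finger pad.
Only numpy, scipy, OpenCV 4.12 (cv2) and the standard library are available. Lean on these libraries where they do the work, as an engineer would, in place of code of your own. Each camera call takes 0.05 s, during which the arm holds its last target. There are 200 camera calls.

TASK

Take the hex key from its stand, fit it into the socket hidden at the bottom of the drive pillar's bore (turn it until it drops in), and use it to turn the sampler's carousel so that each sample jar on the bench can be set upright, right down, through the cover's window into an empty well of its own size: wide jars in wide wells, slim jars in slim wells. When all jars are loaded, turn the blank place of the carousel to the middle of the window, then pull the key out and stand it back in its stand. Turn the carousel only with the key, never by pushing it with the fingers, and leave the bottle, tip box and beaker where they are.

Things in the scene. Friction and masses are not known exactly. Their poses are not given: they have to be found in the camera images.
- key_grip (a point): black flat handle of the steel hex key, centre of the handle: 70 mm long (along this point's x), 16 mm thick (y), 36 mm high (z, up along the shank). Pinch it across its thickness from above. The key is 136 mm long in all, 0.4 kg; this point is 118 mm above the shank's foot. It starts upright in its stand at any yaw and stands by itself in stand or socket when let go
- key_tip (a point): foot of the key's shank, on its axis, z up the shank towards the handle. The hexagonal shank is 22 mm across flats (25.4 mm over corners), two of its flats square to the handle's x, and ends in a round nose 18 mm in diameter and 4 mm long
- stand_hole (a point): mouth of the key stand's hole (grey plastic, fixed, 65 mm high): hole 30 mm in diameter with a small funnel at the mouth, its floor 55 mm below this point, z up. With the key in it, the handle's centre is 63 mm above this point
- drive_mouth (a point): mouth of the bore in the round grey drive pillar (68 mm diameter, fixed to the sampler's base beside the carousel): centre of the mouth, 75 mm above the bench, z up. A funnel about 8 mm deep leads to a round bore 29.6 mm in diameter, at whose bottom lies the hexagonal socket. With the key fully home the handle's centre is 63 mm above this point
- socket_lip (a point): centre of the lip of the hidden hexagonal socket, 30 mm down the bore; 23.2 mm across flats, 25 mm deep with a 2 mm chamfer. How it is turned cannot be seen: the shank enters only when its flats match within about 6 degrees (every 60 degrees), else its hexagon stops just inside the lip, the foot (nose) 5 mm below this point
- carousel: aluminium sample carousel, a disc 244 mm in diameter; origin on its axis at bench height, z up, -x towards the blank. The socket drives it by a belt: it turns the same way and by twice the angle of the key, without end stops. It takes about 0.15 N m at the key, the key has up to 6 degrees of play either way in the socket, and the carousel stays where it is left
- load_point (a point): loading point, fixed: the middle of the place under the window, at the carousel's floor, 25 mm above the bench. Its x points to the carousel's axis, 88 mm away. Only the place at the loading point can be reached from above
- housing: white sampler base, 270 mm square, fixed; origin under the carousel's axis, the window to its -x, four corner posts, no front wall. A clear cover lies 102 to 106 mm above the bench. The window is a slot in the cover 100 mm wide, open at the front, from the front edge to the carousel's axis
- blank (a point): blank (flat, without well) place of the carousel: point on its surface 88 mm from the axis, z up. The five wells follow it at 60 degree steps counterclockwise seen from above: well1, well2, well3, well4, well5
- well1 (a point): wide well of the carousel (62 mm inside, for the 52 mm jars; upstanding rim 18 mm high and 4 mm thick): centre of its floor, z up
- well2 (a point): slim well of the carousel (46 mm inside, for the 36 mm jars; upstanding rim 18 mm high and 4 mm thick): centre of its floor, z up
- well3 (a point): wide well of the carousel (62 mm inside, for the 52 mm jars; upstanding rim 18 mm high and 4 mm thick): centre of its floor, z up
- well4 (a point): slim well of the carousel (46 mm inside, for the 36 mm jars; upstanding rim 18 mm high and 4 mm thick): centre of its floor, z up
- well5 (a point): wide well of the carousel (62 mm inside, for the 52 mm jars; upstanding rim 18 mm high and 4 mm thick): centre of its floor, z up
- jarA_center (a point): a wide sample jar, white plastic cylinder with a grey cap and a heavy steel foot, 52 mm diameter, 70 mm tall, upright on the bench at the start; this point is its centre, 35 mm above its underside, z along its axis. Belongs in a wide well (well1, 3 or 5). May be absent
- jarB_center (a point): a wide sample jar, white plastic cylinder with a grey cap and a heavy steel foot, 52 mm diameter, 70 mm tall, upright on the bench at the start; this point is its centre, 35 mm above its underside, z along its axis. Belongs in a wide well (well1, 3 or 5). May be absent
- jarC_center (a point): a slim sample jar, white plastic cylinder with a grey cap and a heavy steel foot, 36 mm diameter, 70 mm tall, upright on the bench at the start; this point is its centre, 35 mm above its underside, z along its axis. Belongs in a slim well (well2 or 4). May be absent
- jarD_center (a point): a slim sample jar, white plastic cylinder with a grey cap and a heavy steel foot, 36 mm diameter, 70 mm tall, upright on the bench at the start; this point is its centre, 35 mm above its underside, z along its axis. Belongs in a slim well (well2 or 4). May be absent
- reagent_center (a point): bystander: amber bottle 72 mm diameter, 150 mm tall, its centre
- tipbox_center (a point): bystander: blue tip box 120 x 85 x 60 mm, its centre
- beaker_center (a point): bystander: glass beaker 76 mm diameter, 90 mm tall, its centre
Not all that is in view belongs to the job. What is shaped like the part that bears jarB_center but red is not meant.

How it is judged:
On the way, in this order (a step that is already met when the one before it is completed fails the run):
1. the key has dropped into the drive socket (horizontal distance between key_tip and drive_mouth below 0.006 m and z of key_tip in the frame of drive_mouth below -0.044 m), for 0.2 s.
2. every jar stands in a well of its own size (angle between each of jarA_center, jarB_center, jarC_center, jarD_center's own z axis and vertical below 0.12 rad and ((horizontal distance between jarA_center and well1 below 0.008 m and z of jarA_center in the frame of well1 below 0.041 m) or (horizontal distance between jarA_center and well3 below 0.008 m and z of jarA_center in the frame of well3 below 0.041 m) or (horizontal distance between jarA_center and well5 below 0.008 m and z of jarA_center in the frame of well5 below 0.041 m)) and ((horizontal distance between jarB_center and well1 below 0.008 m and z of jarB_center in the frame of well1 below 0.041 m) or (horizontal distance between jarB_center and well3 below 0.008 m and z of jarB_center in the frame of well3 below 0.041 m) or (horizontal distance between jarB_center and well5 below 0.008 m and z of jarB_center in the frame of well5 below 0.041 m)) and ((horizontal distance between jarC_center and well2 below 0.008 m and z of jarC_center in the frame of well2 below 0.041 m) or (horizontal distance between jarC_center and well4 below 0.008 m and z of jarC_center in the frame of well4 below 0.041 m)) and ((horizontal distance between jarD_center and well2 below 0.008 m and z of jarD_center in the frame of well2 below 0.041 m) or (horizontal distance between jarD_center and well4 below 0.008 m and z of jarD_center in the frame of well4 below 0.041 m))), for 0.3 s.
3. the blank place faces the window (horizontal distance between blank and load_point below 0.015 m), for 0.2 s.
At the end, for the whole second after the job is handed in: Every present jar stands upright (within 7 degrees) on the floor of a well of its own size (centre within 8 mm of the well's), the blank place is within 15 mm of the loading point, and the key stands in its stand, its foot within 7 mm of the hole's floor and leaning less than 11 degrees (all of step 2 and horizontal distance between blank and load_point below 0.015 m and horizontal distance between key_tip and stand_hole below 0.012 m and z of key_tip in the frame of stand_hole below -0.048 m and angle between key_tip's own z axis and vertical below 0.2 rad); the robot touches nothing.
It fails at once if the fingers push the carousel (over 10 N) (contact force between the fingers and carousel above 10 N).
It fails at once if the reagent is displaced by over 25 mm (distance of reagent_center from where it was at the start of the episode above 0.025 m).
It fails at once if the tipbox is displaced by over 25 mm (distance of tipbox_center from where it was at the start of the episode above 0.025 m).
It fails at once if the beaker is displaced by over 25 mm (distance of beaker_center from where it was at the start of the episode above 0.025 m).
Of jarA, jarB, jarC, jarD only 3 to 4 are there at a start; the rules pass over those that are not, and their reading is None.
At some moment in a run one of jarA, jarB, jarC, jarD may be knocked a few centimetres aside while the robot is not near it.
It also fails if it takes over 210 s, if anything falls off the work surface, if the arm or the gripper's body presses on something with over 40 N, if the wrist force passes 120 N, or if a joint passes its speed limit or range.

## Working session

There is one attempt and no reset: what is moved stays moved. The work goes in short steps, Python scripts to look and compute and a shell command to move; the robot and the scene stay as the last step left them, time stands still between calls to the robot, and variables do not carry over. Pictures are saved under pics/ and viewed, at most 14 in all, crops included, and the job is handed in when it is done.

```bash
mkdir -p pics
cat > h.py <<'E'
import numpy as np, cv2
from station import arm
from scipy.spatial.transform import Rotation as R
def snap(n,f):
    s=arm.get_state(); im=arm.grab_frame(n); cv2.imwrite('pics/'+f,im[:,:,::-1]); return s,im
def pose(n,s=None):
    c=arm.get_calibration(n)
    if n!='wrist': return c,np.array(c['cam_to_world'])
    T=np.eye(4);T[:3,:3]=R.from_euler('xyz',s['ee_rot']).as_matrix();T[:3,3]=s['eef_pos']
    return c,T@np.array(c['tool_from_camera'])
def ray(n,u,v,s=None):
    c,T=pose(n,s)
    K=np.array([[c['fx'],0,c['cx']],[0,c['fy'],c['cy']],[0,0,1.]])
    p=cv2.undistortPoints(np.array([[[u,v]]],float),K,np.array([c['k1'],0,0,0.]))[0,0]
    return T[:3,3],T[:3,:3]@np.array([p[0],p[1],1])
def atz(n,u,v,z,s=None):
    o,d=ray(n,u,v,s); return o+d*(z-o[2])/d[2]
def proj(n,P,s=None):
    c,T=pose(n,s)
    K=np.array([[c['fx'],0,c['cx']],[0,c['fy'],c['cy']],[0,0,1.]])
    W=np.linalg.inv(T); 
    return cv2.projectPoints(np.array(P,float).reshape(-1,1,3),cv2.Rodrigues(W[:3,:3])[0],W[:3,3],K,np.array([c['k1'],0,0,0.]))[0][:,0]
E
python3 - <<'E'
from h import *
snap('top','top0.png');snap('side','side0.png')
for n in('top','side'): print(arm.get_calibration(n))
print(arm.get_state())
E
```

```text
{'fx': 396.7257011411408, 'fy': 396.7257011411408, 'cx': 289.40443246362173, 'cy': 206.00296240619235, 'k1': 0.0070619327369147635, 'cam_to_world': array([[ 6.80619200e-04, -9.92636287e-01,  1.21131084e-01,
         4.68124054e-01],
       [-9.99963687e-01, -1.70456629e-03, -8.34979624e-03,
         7.84697451e-02],
       [ 8.49478669e-03, -1.21121002e-01, -9.92601401e-01,
         1.00809515e+00],
       [ 0.00000000e+00,  0.00000000e+00,  0.00000000e+00,
         1.00000000e+00]])}
{'fx': 537.8687275364473, 'fy': 537.8687275364473, 'cx': 280.93661118491724, 'cy': 203.94662510474208, 'k1': -0.13949202101542302, 'cam_to_world': array([[-9.93065315e-01, -7.72657932e-02,  8.86074338e-02,
         4.19367917e-01],
       [-1.17563791e-01,  6.53868781e-01, -7.47418472e-01,
         1.29255738e+00],
       [-1.87753647e-04, -7.52652386e-01, -6.58418067e-01,
         1.18570828e+00],
       [ 0.00000000e+00,  0.00000000e+00,  0.00000000e+00,
         1.00000000e+00]])}
{'t': 0.1, 'q': array([-9.17892596e-01,  3.59289213e-01,  1.11609497e-02, -2.93403809e-04,
       -1.22410688e+00, -2.88081113e-01]), 'qd': array([-0.00093695, -0.00210147,  0.00074701,  0.00043421,  0.00083255,
        0.00027246]), 'joint_efforts': array([-4.57777533e-04, -5.84163988e+01,  2.93755835e+01,  7.01553404e+00,
        1.02337101e-02, -6.09327731e-05]), 'eef_pos': array([ 0.24060989, -0.63014172,  0.19154055]), 'ee_rot': array([ 3.14013476e+00, -1.44351890e-04, -2.77686982e+00]), 'force': array([-0.45642885, -0.80974668, -0.62247503]), 'moment': array([ 0.02572164, -0.04104066,  0.01863621]), 'gripper_force': 0.0, 'width': 0.08764602436763637}
```

View pics/top0.png

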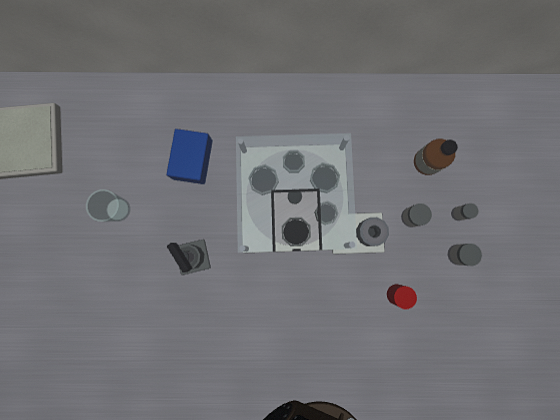

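View pics/side0.png

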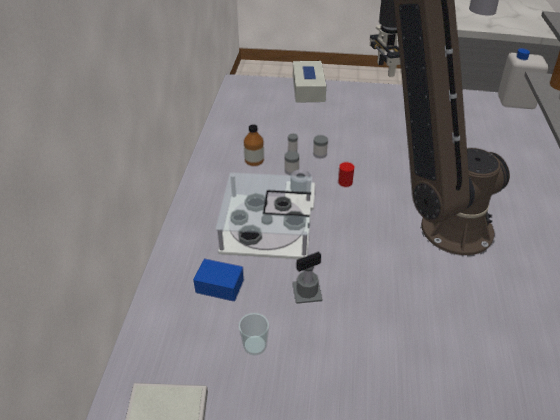

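The top view shows:
- the key and stand at (190,257), and the sampler at (295,195)
- a wide well under the window at (296,232), and the pillar bore at (373,231)
- grey-capped jars at (417,215), (465,212) and (465,254)
- a red lookalike at (402,296), which is not meant

By their sizes I read the jars as wide, slim and wide. I'll confirm that with a crop.

Run:
```python
from h import *
im=cv2.imread('pics/top0.png')
a=cv2.resize(im[190:310,380:500],(400,400),interpolation=cv2.INTER_CUBIC)
b=cv2.resize(im[140:260,230:350],(400,400),interpolation=cv2.INTER_CUBIC)
sd=cv2.imread('pics/side0.png')
cv2.imwrite('pics/c1.png',np.hstack([a,b]))
for nm,u,v,z in [('key',178,256,.19),('stand',195,256,.065),('bore',374,231,.075),('j1',420,215,.07),('j2',470,211,.07),('j3',469,254,.07),('red',406,297,.07),('w@load',295,232,.025),('wUL',263,181,.04),('wUR',325,179,.04),('wT',293,161,.04),('wLR',326,213,.04),('axis',294,196,.03)]:
    print(nm,atz('top',u,v,z).round(3))
print(arm.get_calibration('wrist'))
```

```text
key [0.465 0.299 0.19 ]
stand [0.464 0.293 0.065]
bore [ 0.523 -0.129  0.075]
j1 [ 0.562 -0.24   0.07 ]
j2 [ 0.571 -0.36   0.07 ]
j3 [ 0.47  -0.352  0.07 ]
red [ 0.37 -0.2   0.07]
w@load [0.523 0.056 0.025]
wUL [0.649 0.136 0.04 ]
wUR [ 0.654 -0.018  0.04 ]
wT [0.699 0.061 0.04 ]
wLR [ 0.569 -0.02   0.04 ]
axis [0.613 0.059 0.03 ]
{'fx': 293.89314468369747, 'fy': 293.89314468369747, 'cx': 274.7481031233531, 'cy': 206.6899555987613, 'k1': 0.006569523725494526, 'tool_from_camera': array([[ 3.37833363e-04, -9.52337364e-01, -3.05046604e-01,
         8.14505352e-02],
       [ 9.99999910e-01,  3.99996471e-04, -1.41284156e-04,
        -1.83305839e-03],
       [ 2.56567746e-04, -3.05046529e-01,  9.52337414e-01,
        -1.91395699e-01],
       [ 0.00000000e+00,  0.00000000e+00,  0.00000000e+00,
         1.00000000e+00]])}
```

View pics/c1.png

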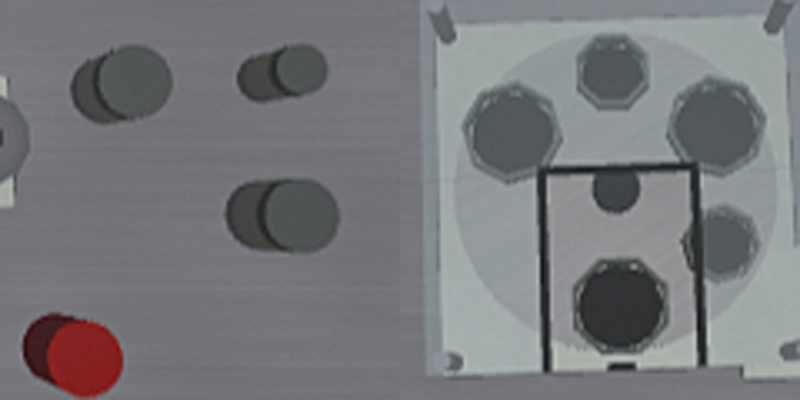

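Confirmed at crop pixels: two wide jars (130,82) and (300,215), and one slim jar (300,70). The red one (85,357) is the decoy. Wells run wide, slim and so on, with the blank at lower left. I'll fit the carousel and the slot.

```bash
cat > fit.py <<'E'
from h import *
from scipy.optimize import least_squares
def fitwells(P,idx):
    P=np.array(P)[:,:2]; idx=np.array(idx)
    f=lambda x:(np.c_[x[0]+.088*np.cos(x[2]+idx*np.pi/3),x[1]+.088*np.sin(x[2]+idx*np.pi/3)]-P).ravel()
    best=min((least_squares(f,[*P.mean(0),a]) for a in np.arange(-3,3,1)),key=lambda r:r.cost)
    return best.x,best.fun
E
python3 - <<'E'
from fit import *
o=lambda x,y:(230+(x-400)*.3,140+y*.3)
px=[(620,305),(722,243),(717,125),(613,72),(512,132)]
x,r=fitwells([atz('top',*o(*p),.043) for p in px],[1,2,3,4,5])
print(x[:2],'blank ang deg',np.degrees(x[2])%360,(r*1000).round(1))
for p in [(543,168),(550,370),(693,165),(704,370)]: print(atz('top',*o(*p),.106).round(4))
for p in [(435,18),(785,15),(427,375)]: print('base',atz('top',*o(*p),.0).round(4))
print('hub',atz('top',*o(616,188),.03))
E
```

```text
[0.61033782 0.05675403] blank ang deg 121.85775550974668 [-1.1 -0.4 -0.2 -0.1 -0.3 -0.1  1.2  0.4  0.4  0.2]
[0.6143 0.1089 0.106 ]
[0.4758 0.1033 0.106 ]
[0.6166 0.0053 0.106 ]
[ 0.4759 -0.0011  0.106 ]
base [0.75   0.1975 0.    ]
base [ 0.7532 -0.0764  0.    ]
base [0.4729 0.1992 0.    ]
hub [0.61161054 0.05681522 0.03      ]
```

```bash
python3 -m crank '[{"dz":0.04,"dy":0.04,"twist":7},{"dz":0.08,"dx":0.01,"dy":0.08,"twist":14},{"dz":0.12,"dx":0.03,"dy":0.12,"twist":21},{"dz":0.13,"dx":0.05,"dy":0.16,"twist":28},{"dz":0.13,"dx":0.07,"dy":0.195,"twist":30}]'
```

```text
invalid input at $[0]: expected keys dx, dy, dz, twist, grip
```

```bash
python3 -m crank '[{"dx":0.03,"dy":0.04,"dz":0.03,"twist":4,"grip":1},{"dx":0.06,"dy":0.08,"dz":0.06,"twist":8,"grip":1},{"dx":0.09,"dy":0.12,"dz":0.09,"twist":12,"grip":1},{"dx":0.12,"dy":0.16,"dz":0.12,"twist":17,"grip":1},{"dx":0.15,"dy":0.2,"dz":0.15,"twist":17,"grip":1}]'
python3 -m crank '[{"dx":0.03,"dy":0.04,"dz":0,"twist":0,"grip":1},{"dx":0.06,"dy":0.08,"dz":0,"twist":0,"grip":1},{"dx":0.08,"dy":0.12,"dz":0,"twist":0,"grip":1},{"dx":0.1,"dy":0.16,"dz":0,"twist":0,"grip":1},{"dx":0.1,"dy":0.2,"dz":0,"twist":0,"grip":1}]'
python3 -m crank '[{"dx":0.01,"dy":0.04,"dz":0,"twist":0,"grip":1},{"dx":0.02,"dy":0.08,"dz":0,"twist":0,"grip":1},{"dx":0.03,"dy":0.12,"dz":0,"twist":0,"grip":1},{"dx":0.03,"dy":0.16,"dz":0,"twist":0,"grip":1},{"dx":0.02,"dy":0.2,"dz":0,"twist":0,"grip":1}]'
python3 -m crank '[{"dx":-0.01,"dy":0.04,"dz":0,"twist":0,"grip":1},{"dx":-0.02,"dy":0.08,"dz":0,"twist":0,"grip":1},{"dx":-0.03,"dy":0.12,"dz":0,"twist":0,"grip":1},{"dx":-0.04,"dy":0.16,"dz":0,"twist":0,"grip":1},{"dx":-0.04,"dy":0.2,"dz":0,"twist":0,"grip":1}]'
python3 -c "
from h import *
s,_=snap('wrist','w1.png');print(s['eef_pos'],s['ee_rot'],s['t'],s['q'])"
```

```text
t: 0.52
eef_pos: [0.3484, -0.4861, 0.3001]
ee_rot: [3.141, -0.0, -2.475]
force: [2.0, 0.3, 0.3]
width: 0.0878
gripper_force: 0.0
t: 0.93
eef_pos: [0.4462, -0.3048, 0.2985]
ee_rot: [3.141, -0.001, -2.48]
force: [2.0, 0.8, 0.5]
width: 0.0876
gripper_force: 0.0
t: 1.35
eef_pos: [0.4653, -0.1045, 0.2987]
ee_rot: [3.141, -0.001, -2.48]
force: [1.1, 1.0, -0.2]
width: 0.0876
gripper_force: 0.0
t: 1.77
eef_pos: [0.4227, 0.0948, 0.3]
ee_rot: [3.141, 0.001, -2.48]
force: [1.7, 0.2, -0.1]
width: 0.0876
gripper_force: 0.0
[0.42267914 0.09479544 0.30004447] [ 3.14116846e+00  1.31249742e-03 -2.47981938e+00] 1.7667 [ 6.78885245e-01 -1.13168454e-01 -2.95781370e-01 -4.08560946e-04
 -1.38686386e+00 -1.58783356e+00]
```

View pics/w1.png

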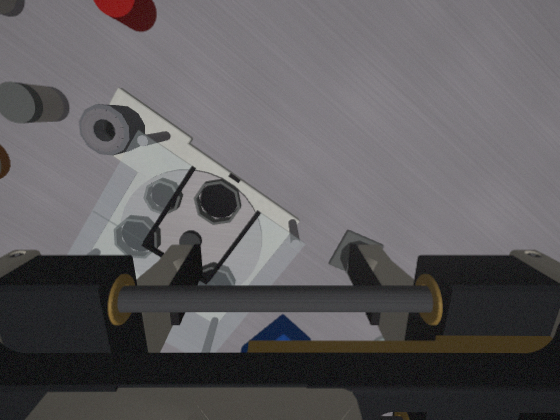

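The wrist view shows the bore mouth at (105,128), the carousel window with the wide well at (218,200), and the stand at (352,245). I'll measure from it and move over the key.

```bash
python3 - <<'E'
from h import *
s=dict(eef_pos=[0.42267914,0.09479544,0.30004447],ee_rot=[3.14116846,1.31249742e-03,-2.47981938])
for n,u,v,z in [('bore',104,128,.075),('pillar',105,129,.075),('w1 rim',217,200,.043),('slot Linner',145,244,.106),('slot Louter',192,168,.106),('slot Router',259,212,.106),('slotRin',212,284,.106),('w3',136,236,.043),('w2',163,194,.043)]: print(n,atz('wrist',u,v,z,s).round(4))
print(proj('wrist',[[.523,-.129,.075],[.5224,.054,.043]],s))
E
python3 -m crank '[{"dx":0.005,"dy":0.04,"dz":0,"twist":0,"grip":1},{"dx":0.01,"dy":0.08,"dz":0,"twist":0,"grip":1},{"dx":0.02,"dy":0.11,"dz":0,"twist":0,"grip":1},{"dx":0.02,"dy":0.11,"dz":0,"twist":0,"grip":1},{"dx":0.02,"dy":0.11,"dz":0,"twist":0,"grip":1}]'
python3 -c "
from h import *
s,_=snap('wrist','w2.png');print(s['eef_pos'],s['ee_rot'],s['t'],s['q'])"
```

```text
bore [ 0.5191 -0.1287  0.075 ]
pillar [ 0.5194 -0.127   0.075 ]
w1 rim [0.5205 0.0518 0.043 ]
slot Linner [0.6155 0.0065 0.106 ]
slot Louter [ 0.4817 -0.0005  0.106 ]
slot Router [0.4764 0.1062 0.106 ]
slotRin [0.6112 0.1193 0.106 ]
w3 [ 0.654  -0.0185  0.043 ]
w2 [ 0.5647 -0.021   0.043 ]
[[102.44618418 130.19280793]
 [217.45645627 201.71551014]]
t: 2.23
eef_pos: [0.4445, 0.2046, 0.2985]
ee_rot: [-3.141, -0.002, -2.478]
force: [0.2, -0.4, -0.4]
width: 0.0874
gripper_force: 0.0
[0.44451111 0.2046291  0.29845153] [-3.14142173e+00 -2.36013880e-03 -2.47794794e+00] 2.2333 [ 8.33961369e-01 -6.03879242e-03 -2.00649850e-01 -2.35921977e-04
 -1.37854024e+00 -1.74106743e+00]
```

View pics/w2.png

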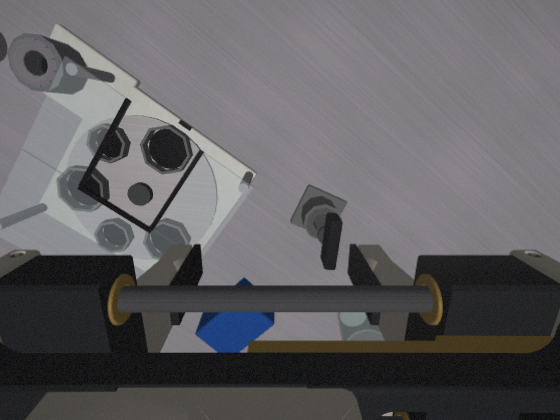

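Run:
```python
from h import *
s=dict(eef_pos=[0.44451111,0.2046291,0.29845153],ee_rot=[-3.14142173,-2.36e-03,-2.47794794])
im=cv2.imread('pics/w2.png')
print(atz('wrist',318,217,.065,s),atz('wrist',36,62,.075,s))
m=(im.max(2)<45).astype(np.uint8); m[:200]=0;m[272:]=0;m[:,:315]=0;m[:,346:]=0
c=max(cv2.findContours(m,0,1)[0],key=cv2.contourArea)
print(cv2.minAreaRect(c))
cv2.imwrite('pics/c2.png',cv2.resize(im[170:280,270:380],(550,550),interpolation=cv2.INTER_CUBIC))
```

```text
[0.46017766 0.29817744 0.065     ] [ 0.52069279 -0.12532715  0.075     ]
((330.1932678222656, 240.6094512939453), (16.791969299316406, 55.730628967285156), 8.972626686096191)
```

View pics/c2.png

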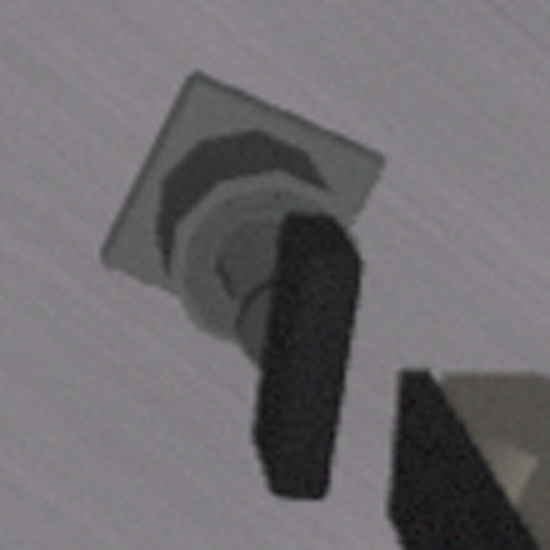

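Run:
```python
from h import *
s=dict(eef_pos=[0.44451111,0.2046291,0.29845153],ee_rot=[-3.14142173,-2.36e-03,-2.47794794])
a=atz('wrist',342,221,.146,s);b=atz('wrist',335.6,269.4,.146,s)
d=a-b;print(a,b,np.linalg.norm(d),np.degrees(np.arctan2(d[1],d[0])),np.degrees(s['ee_rot'][2]))
u=d/np.linalg.norm(d);n=np.array([-u[1],u[0],0])
for sg in(1,-1): 
  c=(a+b)/2+sg*.008*n; print(c,proj('wrist',c,s))
P=[]
```

```text
[0.43078166 0.29744129 0.146     ] [0.48656889 0.33634241 0.146     ] 0.06801111812169557 -145.11145420854763 -141.97595881513655
[0.46325113 0.31032972 0.146     ] [[332.49526284 245.53865406]]
[0.45409942 0.32345398 0.146     ] [[344.92195275 246.1726177 ]]
```

```bash
python3 -m crank '[{"dx":0.01,"dy":0.04,"dz":0,"twist":-3,"grip":1},{"dx":0.019,"dy":0.08,"dz":0,"twist":-3,"grip":1},{"dx":0.019,"dy":0.1,"dz":-0.035,"twist":-3,"grip":1},{"dx":0.019,"dy":0.1,"dz":-0.075,"twist":-3,"grip":1},{"dx":0.019,"dy":0.1,"dz":-0.098,"twist":-3,"grip":1}]'
python3 -c "
from h import *
s,im=snap('wrist','w3.png');print(s['eef_pos'],s['ee_rot'],s['t'])
cv2.imwrite('pics/w3c.png',cv2.resize(im[100:300,150:420,::-1],None,fx=2.5,fy=2.5))
print(proj('wrist',[[.463,.31,.146],[.46,.298,.065]],s))"
```

```text
t: 2.7
eef_pos: [0.4622, 0.3023, 0.1976]
ee_rot: [3.141, -0.004, -2.533]
force: [-0.5, -0.6, -1.3]
width: 0.0875
gripper_force: 0.0
[0.46223684 0.3023011  0.19760473] [ 3.14138846 -0.00396815 -2.5329244 ] 2.7
[[283.94054255 216.83338977]
 [274.69946211 185.12982681]]
```

View pics/w3c.png

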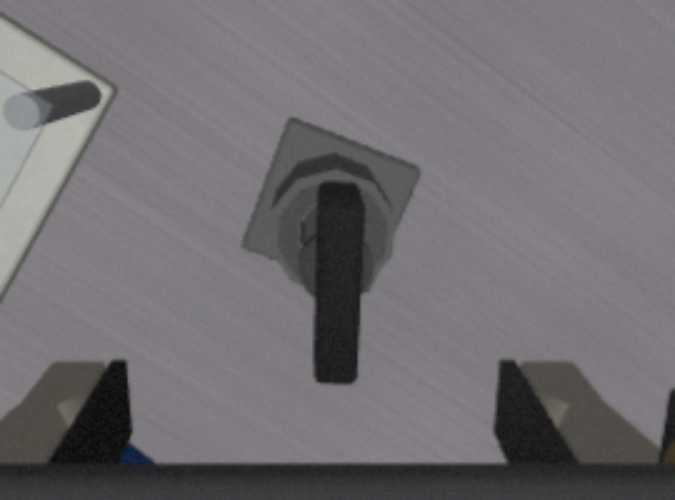

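Run:
```python
from h import *
s=dict(eef_pos=[0.46223684,0.3023011,0.19760473],ee_rot=[3.14138846,-0.00396815,-2.5329244])
print(atz('wrist',285.2,212.8,.146,s),atz('wrist',283.6,194,.065,s))
a=atz('wrist',150+341/2.5,100+183/2.5,.146,s);b=atz('wrist',150+335.5/2.5,100+381/2.5,.146,s);d=a-b
print(np.linalg.norm(d),np.degrees(np.arctan2(d[1],d[0])),np.degrees(s['ee_rot'][2]))
```

```text
[0.45932475 0.30873589 0.146     ] [0.4627006  0.31227218 0.065     ]
0.07320660465555688 -145.9951916751111 -145.12587794570635
```

```bash
python3 -m crank '[{"dx":-0.003,"dy":0.004,"dz":-0.03,"twist":-1,"grip":1},{"dx":-0.003,"dy":0.004,"dz":-0.06,"twist":-1,"grip":1},{"dx":-0.003,"dy":0.004,"dz":-0.087,"twist":-1,"grip":1},{"dx":-0.003,"dy":0.004,"dz":-0.087,"twist":-1,"grip":1},{"dx":-0.003,"dy":0.004,"dz":-0.087,"twist":-1,"grip":-1}]' 50
python3 -m crank '[{"dx":0,"dy":0,"dz":0,"twist":0,"grip":-1},{"dx":0,"dy":0,"dz":0,"twist":0,"grip":-1},{"dx":0,"dy":0,"dz":0,"twist":0,"grip":-1},{"dx":0,"dy":0,"dz":0,"twist":0,"grip":-1},{"dx":0,"dy":0,"dz":0,"twist":0,"grip":-1}]' 50
```

```text
t: 3.17
eef_pos: [0.4609, 0.3062, 0.1152]
ee_rot: [-3.141, -0.001, -2.55]
force: [-0.1, -0.1, 0.6]
width: 0.0847
gripper_force: 0.0
t: 3.58
eef_pos: [0.461, 0.3077, 0.1155]
ee_rot: [3.141, 0.001, -2.55]
force: [-0.4, 0.2, 0.9]
width: 0.0533
gripper_force: 0.0
```

```bash
python3 -m crank '[{"dx":0,"dy":0,"dz":-0.005,"twist":0,"grip":-1},{"dx":0,"dy":0,"dz":-0.005,"twist":0,"grip":-1},{"dx":0,"dy":0,"dz":-0.005,"twist":0,"grip":-1},{"dx":0,"dy":0,"dz":-0.005,"twist":0,"grip":-1},{"dx":0,"dy":0,"dz":-0.005,"twist":0,"grip":-1}]' 50
python3 -m crank '[{"dx":0,"dy":0,"dz":0,"twist":0,"grip":-1},{"dx":0,"dy":0,"dz":0,"twist":0,"grip":-1},{"dx":0,"dy":0,"dz":0,"twist":0,"grip":-1},{"dx":0,"dy":0,"dz":0,"twist":0,"grip":-1},{"dx":0,"dy":0,"dz":0,"twist":0,"grip":-1}]' 50
```

```text
t: 4.0
eef_pos: [0.4607, 0.3074, 0.1095]
ee_rot: [-3.142, -0.0, -2.55]
force: [-0.8, 0.4, -0.1]
width: 0.0197
gripper_force: 0.1
t: 4.42
eef_pos: [0.4607, 0.3074, 0.1095]
ee_rot: [3.142, -0.0, -2.55]
force: [-0.6, 0.5, -0.4]
width: 0.0137
gripper_force: 50.0
```

```bash
python3 -m crank '[{"dx":0,"dy":0,"dz":0.02,"twist":0,"grip":-1},{"dx":0,"dy":0,"dz":0.045,"twist":0,"grip":-1},{"dx":0,"dy":0,"dz":0.075,"twist":0,"grip":-1},{"dx":0,"dy":0,"dz":0.105,"twist":0,"grip":-1},{"dx":0,"dy":0,"dz":0.13,"twist":0,"grip":-1}]' 60
python3 -m crank '[{"dx":0.0,"dy":-0.04,"dz":0,"twist":0,"grip":-1},{"dx":0.01,"dy":-0.08,"dz":0,"twist":0,"grip":-1},{"dx":0.02,"dy":-0.12,"dz":0,"twist":0,"grip":-1},{"dx":0.03,"dy":-0.16,"dz":0,"twist":0,"grip":-1},{"dx":0.03,"dy":-0.2,"dz":0,"twist":0,"grip":-1}]'
python3 -m crank '[{"dx":0.01,"dy":-0.04,"dz":0,"twist":0,"grip":-1},{"dx":0.02,"dy":-0.08,"dz":0,"twist":0,"grip":-1},{"dx":0.03,"dy":-0.12,"dz":0,"twist":0,"grip":-1},{"dx":0.03,"dy":-0.15,"dz":0,"twist":0,"grip":-1},{"dx":0.03,"dy":-0.15,"dz":0,"twist":0,"grip":-1}]'
python3 -c "
from h import *
s,im=snap('wrist','w4.png');print(s['eef_pos'],s['ee_rot'],s['t'])
print(proj('wrist',[[.521,-.128,.075],[.461,.308,.065]],s))"
```

```text
t: 4.83
eef_pos: [0.4604, 0.3071, 0.241]
ee_rot: [3.142, -0.0, -2.55]
force: [-0.2, 0.8, -4.2]
width: 0.0135
gripper_force: 60.0
t: 5.25
eef_pos: [0.491, 0.1056, 0.2389]
ee_rot: [3.142, -0.001, -2.55]
force: [1.4, -1.1, -3.9]
width: 0.0137
gripper_force: 60.0
t: 5.67
eef_pos: [0.5196, -0.0473, 0.2386]
ee_rot: [3.141, -0.003, -2.554]
force: [-0.0, 0.4, -3.9]
width: 0.0136
gripper_force: 60.0
[ 0.51956062 -0.04726018  0.23855688] [ 3.14113697 -0.00316245 -2.55402766] 5.6667
[[219.42469298 146.77552115]
 [508.22411448 283.44801239]]
```

View pics/w4.png

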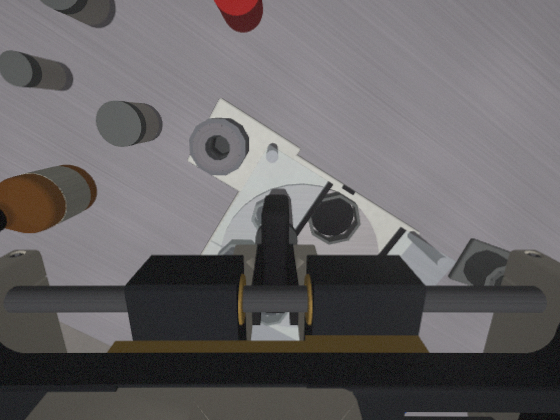

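The key is held. The bore mouth is at (219,146), where I predicted it. I'll check how the handle sits in the grip, then go over the bore.

```bash
python3 - <<'E'
from h import *
s=dict(eef_pos=[0.51956062,-0.04726018,0.23855688],ee_rot=[3.14113697,-0.00316245,-2.55402766])
Rm=R.from_euler('xyz',s['ee_rot']).as_matrix()
for p in [(.035,.008,-.037),(.035,-.008,-.037),(.035,0,-.001)]: print(proj('wrist',np.array(s['eef_pos'])+Rm@np.array(p),s))
im=cv2.imread('pics/w4.png'); g=im[180:200,260:295].max(2); print(g[:, ::2])
E
python3 -m crank '[{"dx":0,"dy":-0.04,"dz":0,"twist":0,"grip":-1},{"dx":0.001,"dy":-0.08,"dz":0,"twist":0,"grip":-1},{"dx":0.001,"dy":-0.081,"dz":0,"twist":0,"grip":-1},{"dx":0.001,"dy":-0.081,"dz":-0.02,"twist":0,"grip":-1},{"dx":0.001,"dy":-0.081,"dz":-0.045,"twist":0,"grip":-1}]'
python3 -c "
from h import *
s,im=snap('side','s1.png');s,iw=snap('wrist','w5.png');print(s['eef_pos'],s['ee_rot'],s['t'])
a=cv2.resize(im[130:230,230:350,::-1],(600,500),interpolation=cv2.INTER_CUBIC);cv2.imwrite('pics/s1c.png',a)
print(proj('side',[[.521,-.128,.075],[*s['eef_pos'][:2],s['eef_pos'][2]-.099]]))"
```

```text
[[293.27508494 202.26814417]]
[[264.12981853 202.25686247]]
[[278.02175692 186.54283228]]
[[192 190 192 193 193 190 190 189 189 191 192 191 194 192 193 194 193 193]
 [195 192 189 193 192 193 191 188 189 189 194 193 190 191 191 191 195 194]
 [193 192 193 193 193 189 192 191 189 193 193 193 190 191 191 192 193 193]
 [195 195 191 191 192 189 189 191 188 190 189 189 190 195 192 192 193 193]
 [193 193 190 191 190 191 193 192 191 192 194 191 189 169 156 156 143 144]
 [193 193 191 192 191 191 191 191 190 191 190 168 148 138 148 153 149 159]
 [193 195 194 192 191 192 191 190 193 174 148 135 148 167 169 170 170 173]
 [194 192 193 192 187 193 190 170 150 135 149 163 169 175 172 174 176 174]
 [193 194 192 192 191 174 144 122 112 126 131 136 154 174 177 174 178 175]
 [192 193 195 190 170 142  97  86  84  88  92  93  99 167 174 174 175 174]
 [190 191 193 172 140 147  81  80  80  77  81  76  80 159 175 173 175 173]
 [190 190 173 142 159 130  81  78  80  80  82  81  79 126 173 172 172 176]
 [190 171 133 158 169 106  78  76  82  80  77  79  79  88 173 173 172 168]
 [172 134 161 170 172  88  80  82  80  78  78  80  76  77 166 170 173 172]
 [135 158 174 174 135  62  59  57  60  60  65  63  67  81 128 175 174 174]
 [160 169 174 125  65  42  41  40  46  36  41  46  46  64 114 173 175 176]
 [175 175 176  63  37  41  38  39  40  40  37  36  42  42  79 167 174 171]
 [174 170 148  40  34  34  37  35  42  41  34  36  36  37  73 158 175 176]
 [169 169  99  39  39  37  33  40  46  38  39  33  34  36  76 126 172 174]
 [171 129  73  35  41  37  33  35  34  36  38  40  39  37  52  90 172 171]]
t: 6.13
eef_pos: [0.5228, -0.1238, 0.1954]
ee_rot: [-3.14, 0.003, -2.551]
force: [1.0, 0.1, -5.3]
width: 0.0133
gripper_force: 60.0
[ 0.51896714 -0.12277865  0.18867143] [ 3.13666247 -0.00374171 -2.55165219] 6.1833
[[300.70925726 173.89912632]
 [301.28091649 171.4252916 ]]
```

View pics/s1c.png

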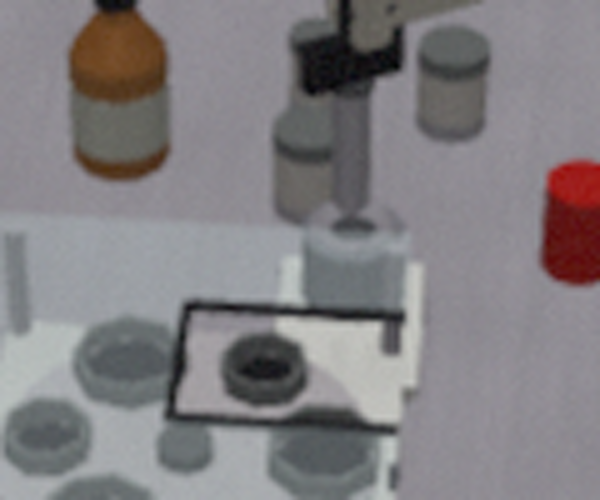

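```bash
python3 -m crank '[{"dx":0,"dy":0,"dz":0,"twist":0,"grip":-1},{"dx":0,"dy":0,"dz":-0.01,"twist":0,"grip":-1},{"dx":0,"dy":0,"dz":-0.02,"twist":0,"grip":-1},{"dx":0,"dy":0,"dz":-0.03,"twist":0,"grip":-1},{"dx":0,"dy":0,"dz":-0.035,"twist":0,"grip":-1}]'
python3 -m crank '[{"dx":0,"dy":0,"dz":-0.004,"twist":0,"grip":-1},{"dx":0,"dy":0,"dz":-0.008,"twist":0,"grip":-1},{"dx":0,"dy":0,"dz":-0.012,"twist":0,"grip":-1},{"dx":0,"dy":0,"dz":-0.015,"twist":0,"grip":-1},{"dx":0,"dy":0,"dz":-0.015,"twist":0,"grip":-1}]'
```

```text
t: 6.65
eef_pos: [0.5242, -0.1246, 0.1616]
ee_rot: [-3.136, 0.003, -2.548]
force: [1.1, -1.4, 1.7]
width: 0.0137
gripper_force: 60.0
t: 7.07
eef_pos: [0.5211, -0.1237, 0.1435]
ee_rot: [3.141, -0.001, -2.55]
force: [0.9, -2.8, -5.6]
width: 0.0137
gripper_force: 60.2
```

```bash
python3 -m crank '[{"dx":0,"dy":-0.003,"dz":0,"twist":0,"grip":-1},{"dx":0,"dy":-0.003,"dz":-0.003,"twist":0,"grip":-1},{"dx":0,"dy":-0.003,"dz":-0.006,"twist":0,"grip":-1},{"dx":0,"dy":-0.003,"dz":-0.008,"twist":0,"grip":-1},{"dx":0,"dy":-0.003,"dz":-0.008,"twist":0,"grip":-1}]'
```

```text
t: 7.48
eef_pos: [0.5239, -0.1271, 0.1386]
ee_rot: [-3.138, 0.003, -2.549]
force: [0.8, -1.4, 0.7]
width: 0.0138
gripper_force: 60.0
```

```bash
python3 -m crank '[{"dx":-0.001,"dy":0,"dz":-0.003,"twist":3,"grip":-1},{"dx":-0.001,"dy":0,"dz":-0.003,"twist":6,"grip":-1},{"dx":-0.001,"dy":0,"dz":-0.003,"twist":9,"grip":-1},{"dx":-0.001,"dy":0,"dz":-0.003,"twist":12,"grip":-1},{"dx":-0.001,"dy":0,"dz":-0.003,"twist":15,"grip":-1}]'
```

```text
t: 7.9
eef_pos: [0.521, -0.1266, 0.1336]
ee_rot: [-3.141, 0.001, -2.286]
force: [1.0, -2.5, -4.7]
width: 0.0138
gripper_force: 60.1
```

```bash
python3 -m crank '[{"dx":0,"dy":0,"dz":-0.003,"twist":0,"grip":-1},{"dx":0,"dy":0,"dz":-0.005,"twist":0,"grip":-1},{"dx":0,"dy":0,"dz":-0.005,"twist":0,"grip":-1},{"dx":0,"dy":0,"dz":-0.005,"twist":0,"grip":-1},{"dx":0,"dy":0,"dz":-0.005,"twist":0,"grip":-1}]'
```

```text
t: 8.32
eef_pos: [0.5204, -0.1266, 0.1282]
ee_rot: [3.141, -0.0, -2.289]
force: [0.7, -2.1, -5.3]
width: 0.0137
gripper_force: 60.2
```

```bash
python3 -m crank '[{"dx":0,"dy":0,"dz":-0.003,"twist":0,"grip":-1},{"dx":0,"dy":0,"dz":-0.006,"twist":0,"grip":-1},{"dx":0,"dy":0,"dz":-0.009,"twist":0,"grip":-1},{"dx":0,"dy":0,"dz":-0.009,"twist":0,"grip":-1},{"dx":0,"dy":0,"dz":-0.009,"twist":0,"grip":-1}]'
```

```text
t: 8.73
eef_pos: [0.521, -0.1267, 0.1198]
ee_rot: [-3.141, 0.0, -2.288]
force: [0.6, -2.0, 0.0]
width: 0.0135
gripper_force: 60.2
```

The key is home in the socket. Next I'll measure the jars and the bottle from the pictures I already have.

```bash
python3 - <<'E'
from h import *
s=dict(eef_pos=[0.51956062,-0.04726018,0.23855688],ee_rot=[3.14113697,-0.00316245,-2.55402766])
for n,u,v,z in [('j1',119,123,.07),('j2',18,69,.07)]: print(n,atz('wrist',u,v,z,s).round(4))
for n,u,v,z in [('reag',448,147,.15),('regbase',426,162,.0),('j1',380+134*.3,190+81*.3,.07),('j2',380+301*.3,190+70*.3,.07),('j3',380+301*.3,190+215*.3,.07)]: print(n,atz('top',u,v,z).round(4))
E
python3 -m crank '[{"dx":0,"dy":0,"dz":0.001,"twist":0,"grip":1},{"dx":0,"dy":0,"dz":0.001,"twist":0,"grip":1},{"dx":0,"dy":0,"dz":0.001,"twist":0,"grip":1},{"dx":0,"dy":0,"dz":0.01,"twist":0,"grip":1},{"dx":0,"dy":0,"dz":0.03,"twist":0,"grip":1}]'
python3 -m crank '[{"dx":0,"dy":0,"dz":0.04,"twist":0,"grip":1},{"dx":0.01,"dy":-0.03,"dz":0.065,"twist":7,"grip":1},{"dx":0.01,"dy":-0.06,"dz":0.08,"twist":14,"grip":1},{"dx":0.01,"dy":-0.08,"dz":0.08,"twist":21,"grip":1},{"dx":0.01,"dy":-0.09,"dz":0.08,"twist":28,"grip":1}]'
```

```text
j1 [ 0.5633 -0.2411  0.07  ]
j2 [ 0.5724 -0.3583  0.07  ]
reag [ 0.7057 -0.2814  0.15  ]
regbase [ 0.707  -0.2852  0.    ]
j1 [ 0.5632 -0.2409  0.07  ]
j2 [ 0.5713 -0.3608  0.07  ]
j3 [ 0.4684 -0.3551  0.07  ]
t: 9.15
eef_pos: [0.5189, -0.1264, 0.1481]
ee_rot: [3.138, -0.003, -2.288]
force: [0.3, 0.5, 0.3]
width: 0.0416
gripper_force: 0.0
t: 9.57
eef_pos: [0.5313, -0.2186, 0.2317]
ee_rot: [-3.139, 0.0, -1.794]
force: [-0.5, 0.2, -0.3]
width: 0.0743
gripper_force: 0.0
```

```bash
python3 -m crank '[{"dx":0.02,"dy":-0.015,"dz":0,"twist":7,"grip":1},{"dx":0.032,"dy":-0.0225,"dz":0,"twist":14,"grip":1},{"dx":0.032,"dy":-0.0225,"dz":-0.03,"twist":21,"grip":1},{"dx":0.032,"dy":-0.0225,"dz":-0.065,"twist":27,"grip":1},{"dx":0.032,"dy":-0.0225,"dz":-0.095,"twist":27,"grip":1}]' 30
python3 -c "
from h import *
s,im=snap('wrist','w6.png');print(s['eef_pos'],s['ee_rot'],s['t'])
print(proj('wrist',[.5633,-.241,.07],s))"
```

```text
t: 9.98
eef_pos: [0.5627, -0.2391, 0.1338]
ee_rot: [-3.141, 0.0, -1.322]
force: [0.5, -0.6, 0.1]
width: 0.0875
gripper_force: 0.0
[ 0.56271521 -0.23911514  0.13376795] [-3.14068343e+00  2.31511470e-04 -1.32208880e+00] 9.9833
[[276.69342386 207.7805201 ]]
```

View pics/w6.png

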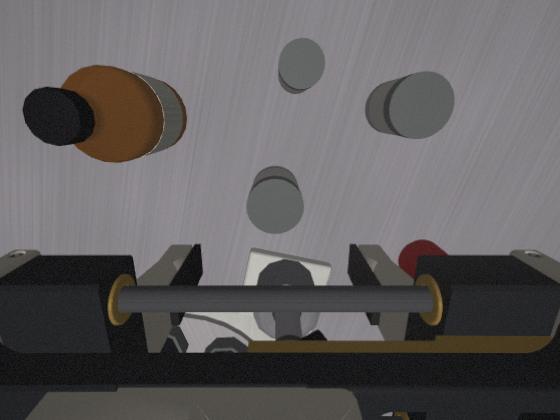

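The wide jar is centred between the fingers at (275,205). The slim one is at (302,64) and the other wide one at (421,105), so all jars are still in place. I'll descend and grip.

```bash
python3 - <<'E'
from h import *
s=dict(eef_pos=[0.56271521,-0.23911514,0.13376795],ee_rot=[-3.14068343,2.3e-04,-1.3220888])
for p in [(275,205.5),(302,64),(421,105)]: print(atz('wrist',*p,.07,s).round(4))
E
python3 -m crank '[{"dx":0.001,"dy":-0.003,"dz":-0.03,"twist":0,"grip":1},{"dx":0.001,"dy":-0.003,"dz":-0.06,"twist":0,"grip":1},{"dx":0.001,"dy":-0.003,"dz":-0.085,"twist":0,"grip":1},{"dx":0.001,"dy":-0.003,"dz":-0.1,"twist":0,"grip":1},{"dx":0.001,"dy":-0.003,"dz":-0.1,"twist":0,"grip":-1}]' 30
python3 -m crank '[{"dx":0,"dy":0,"dz":0,"twist":0,"grip":-1},{"dx":0,"dy":0,"dz":0,"twist":0,"grip":-1},{"dx":0,"dy":0,"dz":0,"twist":0,"grip":-1},{"dx":0,"dy":0,"dz":0,"twist":0,"grip":-1},{"dx":0,"dy":0,"dz":0,"twist":0,"grip":-1}]'
```

```text
[ 0.5653 -0.2427  0.07  ]
[ 0.5736 -0.3613  0.07  ]
[ 0.4708 -0.3558  0.07  ]
t: 10.45
eef_pos: [0.5618, -0.2416, 0.0322]
ee_rot: [3.137, 0.002, -1.329]
force: [-0.6, 0.3, 0.4]
width: 0.085
gripper_force: 0.0
t: 10.87
eef_pos: [0.5643, -0.2422, 0.0358]
ee_rot: [-3.14, -0.001, -1.328]
force: [0.3, 0.4, 0.4]
width: 0.0533
gripper_force: 0.0
```

```bash
python3 -m crank '[{"dx":0,"dy":0,"dz":0,"twist":0,"grip":-1},{"dx":0,"dy":0,"dz":0,"twist":0,"grip":-1},{"dx":0,"dy":0,"dz":0.03,"twist":0,"grip":-1},{"dx":0,"dy":0,"dz":0.07,"twist":0,"grip":-1},{"dx":0,"dy":0,"dz":0.11,"twist":0,"grip":-1}]' 35
python3 -m crank '[{"dx":0,"dy":0,"dz":0.04,"twist":0,"grip":-1},{"dx":0,"dy":0,"dz":0.08,"twist":-3,"grip":-1},{"dx":0,"dy":0.03,"dz":0.1,"twist":-6,"grip":-1},{"dx":0,"dy":0.07,"dz":0.1,"twist":-9,"grip":-1},{"dx":-0.01,"dy":0.11,"dz":0.1,"twist":-12,"grip":-1}]'
python3 -m crank '[{"dx":-0.01,"dy":0.04,"dz":0,"twist":0,"grip":-1},{"dx":-0.02,"dy":0.08,"dz":0,"twist":0,"grip":-1},{"dx":-0.033,"dy":0.12,"dz":0,"twist":0,"grip":-1},{"dx":-0.033,"dy":0.16,"dz":0,"twist":0,"grip":-1},{"dx":-0.033,"dy":0.185,"dz":0,"twist":0,"grip":-1}]'
python3 -c "
from h import *
s,im=snap('wrist','w7.png');s2,_=snap('top','top1.png');print(s['eef_pos'],s['ee_rot'],s['t'],s['q'],s['width'],s2['eef_pos'])"
```

```text
t: 11.28
eef_pos: [0.5626, -0.2421, 0.1454]
ee_rot: [3.139, 0.001, -1.328]
force: [2.6, -0.9, 0.9]
width: 0.0201
gripper_force: 0.0
t: 11.7
eef_pos: [0.5552, -0.1315, 0.2464]
ee_rot: [-3.138, 0.0, -1.542]
force: [0.3, 1.3, -1.0]
width: 0.0003
gripper_force: 0.0
t: 12.12
eef_pos: [0.5199, 0.0558, 0.2455]
ee_rot: [-3.14, 0.001, -1.536]
force: [0.5, 0.6, -0.7]
width: 0.0001
gripper_force: 0.0
[0.51990117 0.05579777 0.24553656] [-3.13981016e+00  1.15299155e-03 -1.53617018e+00] 12.1167 [ 4.82264998e-01  7.31726122e-02 -2.35778748e-01 -2.81359018e-04
 -1.25973905e+00 -4.47554047e-01] 5.346652111449249e-05 [0.52057178 0.05815635 0.24530477]
```

View pics/w7.png

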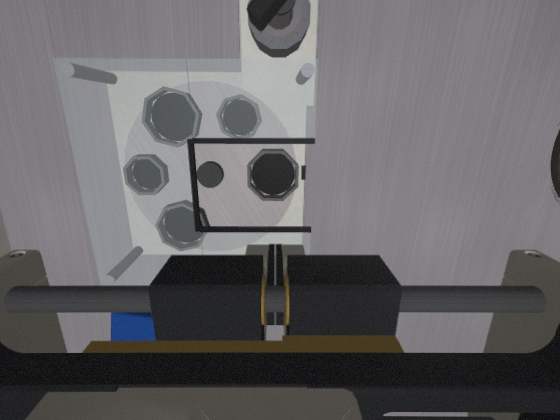

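The grip closed on nothing, so the jar may have been knocked aside. This view also shows the wide well1 centred in the window at (273,175). I'll check the top picture numerically.

```bash
cat > jars.py <<'E'
from h import *
def jars(f,u0=380,u1=500,v0=180,v1=320):
    im=cv2.imread(f); out=[]
    hsv=cv2.cvtColor(im,cv2.COLOR_BGR2HSV)
    # cap: grey, slightly greenish (G>=R) darker than bench
    b,g,r=[im[:,:,i].astype(int) for i in range(3)]
    m=((g-b>-3)&(g-r>=3)&(g>70)&(g<115)).astype(np.uint8)
    w=np.zeros_like(m);w[v0:v1,u0:u1]=1;m=cv2.morphologyEx(m*w,cv2.MORPH_OPEN,np.ones((3,3),np.uint8))
    n,l,st,c=cv2.connectedComponentsWithStats(m)
    for i in range(1,n):
        if st[i,4]>60:
            (x,y),rad=cv2.minEnclosingCircle(np.argwhere(l==i)[:,::-1].astype(np.float32).reshape(-1,1,2))
            out.append((c[i].round(1),int(st[i,4]),round(rad,1)))
    return out
E
python3 - <<'E'
from jars import *
im=cv2.imread('pics/top0.png');print(im[214,420],im[211,470],im[254,470],im[280,440])
for f in('pics/top0.png','pics/top1.png'):
    for c,a,r in jars(f): print(f,c,a,r,atz('top',*c,.07).round(4))
s=dict(eef_pos=[0.51990117,0.05579777,0.24553656],ee_rot=[-3.13981016,1.15e-03,-1.53617018])
from fit import *
x,r=fitwells([atz('wrist',*p,.043,s) for p in [(273,175),(239,117),(172,115),(147,174),(182,225)]],[1,2,3,4,5])
print(x[:2],np.degrees(x[2])%360,(r*1000).round(1))
for p in [(314,141),(192,141),(197,229),(310,230)]: print('slot',atz('wrist',*p,.106,s).round(4))
t0=cv2.imread('pics/top0.png')[180:320,370:510];t1=cv2.imread('pics/top1.png')[180:320,370:510]
cv2.imwrite('pics/c3.png',cv2.resize(np.hstack([t0,t1]),(800,400),interpolation=cv2.INTER_CUBIC))
E
```

```text
[84 83 80] [83 83 79] [83 84 80] [121 116 116]
pics/top0.png [420.3 213.9] 351 10.9 [ 0.5642 -0.2412  0.07  ]
pics/top0.png [470.3 210.1] 159 7.6 [ 0.5735 -0.3609  0.07  ]
pics/top0.png [470.1 254.3] 361 11.1 [ 0.4689 -0.3546  0.07  ]
pics/top1.png [476.8 257.2] 76 7.8 [ 0.4621 -0.37    0.07  ]
[0.61106844 0.05478912] 121.4532246811736 [-1.8 -0.2 -1.9 -1.4  0.5  0.2  3.1 -0.4  0.1  1.8]
slot [4.809e-01 1.000e-04 1.060e-01]
slot [0.6154 0.0049 0.106 ]
slot [0.6147 0.1094 0.106 ]
slot [0.4777 0.1058 0.106 ]
```

View pics/c3.png

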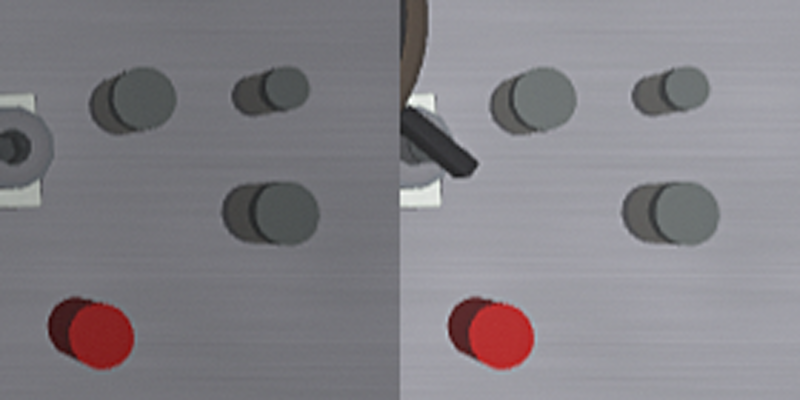

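The jars haven't moved: I lifted before the fingers had closed. I'll go back and wait longer on the grip.

```bash
python3 -m crank '[{"dx":0.01,"dy":-0.04,"dz":0,"twist":0,"grip":1},{"dx":0.02,"dy":-0.08,"dz":0,"twist":0,"grip":1},{"dx":0.033,"dy":-0.12,"dz":0,"twist":0,"grip":1},{"dx":0.033,"dy":-0.16,"dz":0,"twist":6,"grip":1},{"dx":0.033,"dy":-0.185,"dz":0,"twist":12,"grip":1}]' 35
python3 -m crank '[{"dx":0.01,"dy":-0.04,"dz":0,"twist":0,"grip":1},{"dx":0.01,"dy":-0.08,"dz":0,"twist":0,"grip":1},{"dx":0.01,"dy":-0.11,"dz":-0.03,"twist":0,"grip":1},{"dx":0.01,"dy":-0.11,"dz":-0.07,"twist":0,"grip":1},{"dx":0.01,"dy":-0.11,"dz":-0.11,"twist":0,"grip":1}]'
python3 -m crank '[{"dx":0,"dy":0,"dz":-0.02,"twist":0,"grip":1},{"dx":0,"dy":0,"dz":-0.05,"twist":0,"grip":1},{"dx":0,"dy":0,"dz":-0.08,"twist":0,"grip":1},{"dx":0,"dy":0,"dz":-0.1,"twist":0,"grip":1},{"dx":0,"dy":0,"dz":-0.1,"twist":0,"grip":-1}]'
python3 -m crank '[{"dx":0,"dy":0,"dz":0,"twist":0,"grip":-1},{"dx":0,"dy":0,"dz":0,"twist":0,"grip":-1},{"dx":0,"dy":0,"dz":0,"twist":0,"grip":-1},{"dx":0,"dy":0,"dz":0,"twist":0,"grip":-1},{"dx":0,"dy":0,"dz":0,"twist":0,"grip":-1}]'
python3 -m crank '[{"dx":0,"dy":0,"dz":0,"twist":0,"grip":-1},{"dx":0,"dy":0,"dz":0,"twist":0,"grip":-1},{"dx":0,"dy":0,"dz":0,"twist":0,"grip":-1},{"dx":0,"dy":0,"dz":0,"twist":0,"grip":-1},{"dx":0,"dy":0,"dz":0,"twist":0,"grip":-1}]'
```

```text
t: 12.63
eef_pos: [0.5534, -0.1356, 0.2444]
ee_rot: [3.141, -0.0, -1.325]
force: [0.8, 0.8, 0.6]
width: 0.0283
gripper_force: 0.0
t: 13.05
eef_pos: [0.5635, -0.245, 0.1341]
ee_rot: [-3.139, -0.001, -1.332]
force: [0.8, 0.9, -1.4]
width: 0.0614
gripper_force: 0.0
t: 13.47
eef_pos: [0.56, -0.2421, 0.03]
ee_rot: [3.135, 0.003, -1.33]
force: [-0.7, 0.7, -0.9]
width: 0.0841
gripper_force: 0.0
t: 13.88
eef_pos: [0.5645, -0.2422, 0.036]
ee_rot: [-3.139, -0.001, -1.328]
force: [0.2, 1.2, -0.0]
width: 0.053
gripper_force: 0.3
t: 14.3
eef_pos: [0.558, -0.2448, 0.0385]
ee_rot: [3.132, -0.001, -1.327]
force: [-29.5, -5.7, 50.3]
width: 0.02
gripper_force: 24.8
```

```bash
python3 -c "
from h import *
s,im=snap('wrist','w8.png');s2,sd=snap('side','s2.png');snap('top','top2.png');print(s)
b=cv2.resize(sd[120:200,240:360],(480,320),interpolation=cv2.INTER_CUBIC)
a=im[100:420,130:430]
cv2.imwrite('pics/c4.png',np.hstack([a,b])[:,:,::-1])
"
```

```text
{'t': 14.3, 'q': array([-0.09016166,  0.39415147, -0.32210563,  0.00553489, -0.86347737,
        0.33037832]), 'qd': array([-0.00814401, -0.01958039,  0.00331151,  0.01492897, -0.02418541,
        0.00083838]), 'joint_efforts': array([ 1.02391094e+01, -3.05047274e+01,  2.59821099e+01, -5.94334211e-01,
        1.14007938e+01, -9.74811846e-03]), 'eef_pos': array([ 0.55795167, -0.2447633 ,  0.03846672]), 'ee_rot': array([ 3.13177644e+00, -1.04706362e-03, -1.32695916e+00]), 'force': array([-29.45457778,  -5.71899762,  50.26051892]), 'moment': array([-2.27744054, 11.65506636, -0.02790225]), 'gripper_force': 24.755550026893616, 'width': 0.019959282052272743}
```

View pics/c4.png

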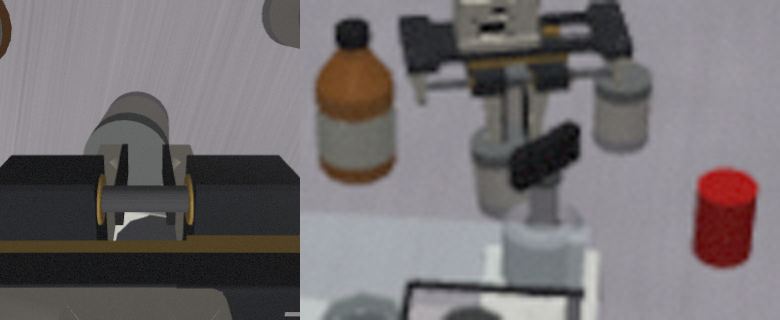

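Something is jammed, with the fingers pressing on the jar. I'll open them, lift, and re-measure.

```bash
python3 -c "
from h import *
print(proj('side',[[.558,-.2447,.0385],[.558,-.2447,.085],[.5645,-.242,.07],[.5645,-.242,.0]]))"
python3 -m crank '[{"dx":0,"dy":0,"dz":0,"twist":0,"grip":1},{"dx":0,"dy":0,"dz":0,"twist":0,"grip":1},{"dx":0,"dy":0,"dz":0,"twist":0,"grip":1},{"dx":0,"dy":0,"dz":0,"twist":0,"grip":1},{"dx":0,"dy":0,"dz":0,"twist":0,"grip":1}]'
python3 -m crank '[{"dx":0,"dy":0,"dz":0,"twist":0,"grip":1},{"dx":0,"dy":0,"dz":0,"twist":0,"grip":1},{"dx":0,"dy":0,"dz":0,"twist":0,"grip":1},{"dx":0,"dy":0,"dz":0,"twist":0,"grip":1},{"dx":0,"dy":0,"dz":0,"twist":0,"grip":1}]'
```

```text
[[293.06832289 161.21076552]
 [293.25663776 150.5718575 ]
 [291.28473469 154.35794262]
 [291.04904857 170.09938833]]
t: 14.87
eef_pos: [0.5616, -0.2433, 0.0373]
ee_rot: [3.14, -0.001, -1.328]
force: [-6.6, -1.9, 9.5]
width: 0.0358
gripper_force: 4.6
t: 15.28
eef_pos: [0.5648, -0.2422, 0.0354]
ee_rot: [-3.14, -0.001, -1.328]
force: [0.8, 0.1, 3.1]
width: 0.0694
gripper_force: 1.6
```

```bash
python3 -c "
from h import *
s,im=snap('wrist','w9.png');print(s['eef_pos'],s['width'])
g=cv2.cvtColor(im,cv2.COLOR_RGB2GRAY)
print(proj('wrist',[[.5645,-.242,.07],[.5645,-.242,.0]],s))
for r in range(130,300,8): print(r,''.join('%4d'%x for x in g[r,160:400:8]))
"
```

```text
[ 0.56479909 -0.2422126   0.0353822 ] 0.0694206805262998
[[278.09487911 262.2555203 ]
 [277.31757241 221.07683809]]
130  132 128 136 137 140 137 136 138 138 139 141 137 140 141 138 141 140 140 140 137 140 141 140 135 136 137 139 134 142 136
138  136 131 138 137 139 134 136 138 139 138 143 139 144 144 137 140 136 142 139 139 140 138 137 139 142 137 139 137 140 136
146  135 134 137 137 140 138 135 138 141 140 141 139 147 141 140 140 141 138 139 139 138 136 142 136 143 134 133 141 138 140
154  138 139 133 142 138 141 138 137 141 142 139 138 142 136 141 140 140 138 139 136 139 136 137 137 138 140 135 138 137 137
162  140 139 137 139 137 141 142 138 139 139 140 141 140 139 138 142 138 138 136 140 138 133 140 141 137 137 139 138 138 143
170  143 139 140 141 141 138 141 140 141 140 140 140 141 137 140 138 138 139 141 141 139 141 138 141 137 135 139 138 140 136
178  138 139 145 142 141 139 138 139 138 141 139 143 143 139 140 139 136 141 138 141 136 135 138 140 139 136 139 136 140 138
186  134 137 139 143 140 136 139 141 142 141 138 144 138 141 142 136 137 139 141 138 134 140 141 137 138 137 
[... 1065 characters left out ...]
144  95  96  96  97  99  97  96  96  93  97  36  28  98  85  85 141 134  39
266   15 139  82  82  85  21  24  24 142 143 143 142  95  96  98  95  97  99  99  98  97  96  31  35 105  87  85  88 137  32
274   26  85  83  84  84  23  16  14 140 143 143 143  97  95  93  97  96  98  98  94  98  93  26  27  32  87  85  85  84  35
282   56  83  84  84  30  22  25 143 144 141 145 146  99  96  97  95  96  96  99  96  95  97  45  30  26  76  87  84  83  60
290   48  44  48  51  45  49  45  50  50  49  49  50  48  47  50  47  52  52  51  50  49  51  49  50  49  51  44  49  50  49
298   68  65  68  72  67  68  68  67  66  66  65  70  69  65  67  68  70  66  70  65  66  70  68  72  69  68  65  67  69  69
```

```bash
python3 -m crank '[{"dx":0,"dy":0,"dz":0,"twist":0,"grip":1},{"dx":0,"dy":0,"dz":0,"twist":0,"grip":1},{"dx":0,"dy":0,"dz":0,"twist":0,"grip":1},{"dx":0,"dy":0,"dz":0,"twist":0,"grip":1},{"dx":0,"dy":0,"dz":0,"twist":0,"grip":1}]'
python3 -c "
from h import *
s,im=snap('wrist','w10.png');print(s['eef_pos'],s['width'])
s2,sd=snap('side','s3.png')
g=cv2.cvtColor(im,cv2.COLOR_RGB2GRAY)
for r in range(186,286,8): print(r,''.join('%4d'%x for x in g[r,160:400:8]))
"
```

```text
t: 15.75
eef_pos: [0.5634, -0.2421, 0.0342]
ee_rot: [3.141, 0.0, -1.328]
force: [-0.2, 0.4, 0.6]
width: 0.0871
gripper_force: 0.0
[ 0.56338237 -0.24205261  0.03418023] 0.08713054872864476
186  129 133 137 135 133 134 136 134 134 134 133 135 132 134 134 132 131 130 133 131 130 132 134 125 132 134 133 133 131 131
194  138 128 137 131 133 135 133 135 135 130 134 135 134  71  71  73 105 133 131 129 135 130 135 134 132 132 133 133 130 130
202  136 131 137 134 134 132 132 132 134 132 132 134  84  84  85  86  81  72 131 130 129 134 130 132 134 134 133 133 132 135
210  133 138 137 136 132 132 134 137 135 133 138  85  85  84  85  82  85  81 119 128 131 133 126 131 136 128 133 131 130 134
218  132 138 136 133 134 134 133 137 132 134 135  85  53  53  49  51  53  85  83 133 132 135 133 128 133 129 133 131 133 131
226  134 138 135 132 132 136 133 134 135 131  97  53  92  93  96  95  95  54  57 130 131 129 132 131 133 131 131 133 134 131
234  136 134 130 133 134 134 137 135 135 137  51  96  93  97  96  91  95  95  89 134 131 128 132 127 133 133 127 130 131 134
242  136 133 134 135 136 135 136 132 136 139  95  94  94  95  92  96  94  93  91  76 132 133 135 130 127 131 127 133 131 134
250  130  82  82  80  16  27 134 134 135 106  94  95  95  95  91  95  95  92  95  94 130 131 133 135  31  73  81  85 127 131
258  104  80  80  80  20  27 137 135 132  92  95  92  94  92  93  93  95  90  93  96 130 131 130 130  33  35  92  81  82 131
266   78  82 110  19  21  26 136 135 132  94  93  94  93  94  93  91  94  93  92  90 132 132 133 131  25  28  37  84  81  83
274   79  78  26  21  18  13 132 137 136 102  92  91  94  92  93  95  94  94  92  94 139 134 133 129  31  38  27  79  82  83
282   80  78  18  15  19 130 132 134 140 135  93  92  91  91  93  95  93  93  93 120 130 132 132 131  48  32  28  29  79  82
```

The jar is upright and centred again, its cap spanning columns 232–316. It sits about 4 mm off along tool x. I'll re-centre, grip lower and close in stages.

```bash
python3 -m crank '[{"dx":-0.001,"dy":0.004,"dz":-0.005,"twist":0,"grip":1},{"dx":-0.001,"dy":0.004,"dz":-0.011,"twist":0,"grip":0.8},{"dx":-0.001,"dy":0.004,"dz":-0.011,"twist":0,"grip":0.6},{"dx":-0.001,"dy":0.004,"dz":-0.011,"twist":0,"grip":0.4},{"dx":-0.001,"dy":0.004,"dz":-0.011,"twist":0,"grip":0.25}]' 25
python3 -m crank '[{"dx":0,"dy":0,"dz":0,"twist":0,"grip":0.25},{"dx":0,"dy":0,"dz":0,"twist":0,"grip":0.2},{"dx":0,"dy":0,"dz":0,"twist":0,"grip":0.2},{"dx":0,"dy":0,"dz":0,"twist":0,"grip":0.2},{"dx":0,"dy":0,"dz":0,"twist":0,"grip":0.2}]'
python3 -m crank '[{"dx":0,"dy":0,"dz":0,"twist":0,"grip":0.15},{"dx":0,"dy":0,"dz":0,"twist":0,"grip":0.13},{"dx":0,"dy":0,"dz":0,"twist":0,"grip":0.11},{"dx":0,"dy":0,"dz":0,"twist":0,"grip":0.1},{"dx":0,"dy":0,"dz":0,"twist":0,"grip":0.1}]'
```

```text
t: 16.27
eef_pos: [0.5626, -0.2381, 0.0234]
ee_rot: [3.141, 0.0, -1.328]
force: [0.1, 0.2, -0.1]
width: 0.0663
gripper_force: 0.0
t: 16.68
eef_pos: [0.5628, -0.2381, 0.0237]
ee_rot: [-3.141, -0.0, -1.328]
force: [0.2, 0.4, 0.1]
width: 0.0524
gripper_force: 0.0
t: 17.1
eef_pos: [0.563, -0.2381, 0.0237]
ee_rot: [-3.141, -0.0, -1.328]
force: [0.1, 0.7, 0.8]
width: 0.051
gripper_force: 25.0
```

It's gripped now, 51 mm at 25 N. Lift gently.

```bash
python3 -m crank '[{"dx":0,"dy":0,"dz":0,"twist":0,"grip":0.05},{"dx":0,"dy":0,"dz":0,"twist":0,"grip":0.0},{"dx":0,"dy":0,"dz":0.005,"twist":0,"grip":0.0},{"dx":0,"dy":0,"dz":0.015,"twist":0,"grip":0.0},{"dx":0,"dy":0,"dz":0.03,"twist":0,"grip":0.0}]' 35
```

```text
t: 17.52
eef_pos: [0.561, -0.2379, 0.0527]
ee_rot: [3.138, 0.002, -1.329]
force: [-0.0, 0.3, -2.7]
width: 0.0509
gripper_force: 35.0
```

```bash
python3 -m crank '[{"dx":0,"dy":0,"dz":0.04,"twist":0,"grip":0},{"dx":0,"dy":0,"dz":0.08,"twist":0,"grip":0},{"dx":0,"dy":0,"dz":0.12,"twist":0,"grip":0},{"dx":0,"dy":0,"dz":0.16,"twist":-3,"grip":0},{"dx":0,"dy":0.02,"dz":0.165,"twist":-6,"grip":0}]'
python3 -m crank '[{"dx":0,"dy":0.03,"dz":0,"twist":-3,"grip":0},{"dx":0,"dy":0.07,"dz":0,"twist":-6,"grip":0},{"dx":-0.01,"dy":0.11,"dz":0,"twist":-6,"grip":0},{"dx":-0.02,"dy":0.15,"dz":0,"twist":-6,"grip":0},{"dx":-0.03,"dy":0.19,"dz":0,"twist":-6,"grip":0}]'
python3 -m crank '[{"dx":-0.01,"dy":0.04,"dz":0,"twist":0,"grip":0},{"dx":-0.01,"dy":0.078,"dz":0,"twist":0,"grip":0},{"dx":-0.01,"dy":0.079,"dz":0,"twist":0,"grip":0},{"dx":-0.01,"dy":0.079,"dz":0,"twist":0,"grip":0},{"dx":-0.01,"dy":0.079,"dz":0,"twist":0,"grip":0}]'
cat > capw.py <<'E'
from h import *
def cap(im,h):
    # h: cap height above TCP (m); returns tool x,y of held cap centre from its upper arc
    b=im[:,:,::-1].astype(int); g=cv2.cvtColor(im,cv2.COLOR_RGB2GRAY)
    hs=cv2.HoughCircles(cv2.GaussianBlur(g,(3,3),0)[150:330,180:380],cv2.HOUGH_GRADIENT,1,30,param1=60,param2=12,minRadius=25,maxRadius=60)
    return None if hs is None else (hs[0][:4]+[180,150,0]).round(1)
E
python3 -c "
from capw import *
s,im=snap('wrist','w11.png');print(s['eef_pos'],s['ee_rot'],s['t'])
print(cap(im,0))
z=s['eef_pos'][2]+.0463
print(proj('wrist',[*s['eef_pos'][:2],z],s), proj('wrist',[.5227,.0533,.043],s))
g=cv2.cvtColor(im,cv2.COLOR_RGB2GRAY)
for r in range(180,292,8): print(r,''.join('%4d'%x for x in g[r,200:352:6]))
"
```

```text
t: 17.93
eef_pos: [0.5655, -0.2214, 0.2277]
ee_rot: [-3.132, -0.006, -1.436]
force: [2.6, 0.9, -0.8]
width: 0.0513
gripper_force: 35.0
t: 18.35
eef_pos: [0.5313, -0.0268, 0.2189]
ee_rot: [3.141, 0.0, -1.538]
force: [2.0, 0.9, -2.4]
width: 0.0508
gripper_force: 35.0
t: 18.77
eef_pos: [0.5222, 0.0509, 0.2189]
ee_rot: [3.141, -0.0, -1.537]
force: [-0.2, -0.1, -2.2]
width: 0.0508
gripper_force: 35.0
[0.52221654 0.05088853 0.21888005] [ 3.14125157e+00 -1.36280451e-04 -1.53653476e+00] 18.7667
[[275.5 271.5  50.5]
 [277.5 190.5  30.8]
 [225.5 199.5  39.4]
 [274.5 226.5  33.7]]
[[278.5875956  271.33963936]] [[275.91745241 183.73052975]]
180   70  64  66  67 160 162 164 166 102  41  45  43  46  43  43  41  43 189  80 138 139 138 134 135 137 141
188   64  68  66  69 160 162 167 166  99  37  43  42  38  45  41  47 144 192 131 137 137 139 136 136 140 143
196  162  93 152 166 161 160 164 168 127  54  43  75  76  74  74  62  90 192 134 134 133 136 137 140 140 144
204  160 164 164 162 163 163 164 164 165  77  83  84  86  85  85  83  77 192 137 138 140 138 140 140 142 142
212  160 161 163 167 162 16
[... 362 characters left out ...]
97  99  99 100  98  98 138 135 138 138 139 139
244   28  49  49  49  37  24  98  97  99  96 101  96  99  98  97  95  98  98  99  97  60 121 116 115 115 141
252   84  83  85  86  21  86  99  98  98  99  97  99  98  97  96  93  98  98  96  97  73  30  87  85  88  88
260   83  86 100  87  17  96  96  97  97  98  97  97 100  98  95  97  93  96  98 100  96  33  96 101  83  86
268   83  85  85  18  11  94 101  95  97  97  97  95  99  95  97  97  95  98  96  95  98  31  27  85  82  85
276   83  84  70  24  14  92  96  97  98  96  97  94  98  99  94  97  99  97  96  96  86  24  29  81  82  82
284   85  84  23  26  20 141  97  96  96  98  96  95  97  99  93  98  95  97  97  96  86  23  33  29  86  86
```

```bash
python3 -m crank '[{"dx":0,"dy":0.0027,"dz":-0.03,"twist":0,"grip":0},{"dx":0,"dy":0.0027,"dz":-0.07,"twist":0,"grip":0},{"dx":0,"dy":0.0027,"dz":-0.105,"twist":0,"grip":0},{"dx":0,"dy":0.0027,"dz":-0.135,"twist":0,"grip":0},{"dx":0,"dy":0.0027,"dz":-0.147,"twist":0,"grip":0}]'
python3 -m crank '[{"dx":0,"dy":0,"dz":-0.003,"twist":0,"grip":0},{"dx":0,"dy":0,"dz":-0.006,"twist":0,"grip":0},{"dx":0,"dy":0,"dz":-0.009,"twist":0,"grip":0},{"dx":0,"dy":0,"dz":-0.012,"twist":0,"grip":0},{"dx":0,"dy":0,"dz":-0.015,"twist":0,"grip":0}]'
```

```text
t: 19.23
eef_pos: [0.5198, 0.0509, 0.0674]
ee_rot: [3.135, -0.002, -1.541]
force: [-1.3, -0.2, -3.1]
width: 0.051
gripper_force: 35.0
t: 19.65
eef_pos: [0.5236, 0.0537, 0.0575]
ee_rot: [-3.14, 0.001, -1.538]
force: [0.6, -1.1, -2.6]
width: 0.0509
gripper_force: 35.0
```

```bash
python3 -m crank '[{"dx":-0.001,"dy":0,"dz":-0.002,"twist":0,"grip":0},{"dx":-0.001,"dy":0,"dz":-0.004,"twist":0,"grip":0},{"dx":-0.001,"dy":0,"dz":-0.006,"twist":0,"grip":0},{"dx":-0.001,"dy":0,"dz":-0.008,"twist":0,"grip":0},{"dx":-0.001,"dy":0,"dz":-0.008,"twist":0,"grip":0}]'
```

```text
t: 20.07
eef_pos: [0.5224, 0.0538, 0.049]
ee_rot: [-3.14, -0.0, -1.537]
force: [-0.4, -0.1, 2.0]
width: 0.051
gripper_force: 35.0
```

```bash
python3 -m crank '[{"dx":0,"dy":0,"dz":0,"twist":0,"grip":0.7},{"dx":0,"dy":0,"dz":0,"twist":0,"grip":0.7},{"dx":0,"dy":0,"dz":0,"twist":0,"grip":0.7},{"dx":0,"dy":0,"dz":0,"twist":0,"grip":0.7},{"dx":0,"dy":0,"dz":0.02,"twist":0,"grip":0.7}]'
python3 -m crank '[{"dx":0,"dy":0,"dz":0.03,"twist":0,"grip":0.7},{"dx":0,"dy":0,"dz":0.065,"twist":0,"grip":0.7},{"dx":0,"dy":0,"dz":0.1,"twist":-7,"grip":0.7},{"dx":0,"dy":-0.03,"dz":0.125,"twist":-14,"grip":0.7},{"dx":0,"dy":-0.06,"dz":0.14,"twist":-21,"grip":0.7}]'
python3 -c "
from h import *
s,im=snap('wrist','w12.png');print(s['eef_pos'],s['ee_rot'],s['q'][5])
print(proj('wrist',[[.522,.0538,.095],[.521,-.127,.156]],s))
g=cv2.cvtColor(im,cv2.COLOR_RGB2GRAY)
hs=cv2.HoughCircles(g[:245],cv2.HOUGH_GRADIENT,1,15,param1=60,param2=16,minRadius=15,maxRadius=60);print(hs)
"
```

```text
t: 20.48
eef_pos: [0.5192, 0.0527, 0.0656]
ee_rot: [3.136, -0.002, -1.538]
force: [1.3, 0.1, -0.8]
width: 0.0734
gripper_force: 0.0
t: 20.9
eef_pos: [0.5231, -0.006, 0.2123]
ee_rot: [-3.137, 0.003, -1.907]
force: [1.6, -0.5, 0.8]
width: 0.0743
gripper_force: 0.0
[ 0.52309662 -0.00599095  0.21231809] [-3.13740899e+00  2.50932566e-03 -1.90692711e+00] -0.7010544279502177
[[295.42202697 240.27097706]
 [228.89078882  69.16452859]]
[[[252.5 214.5  53.9]
  [175.5 208.5  25.2]
  [194.5 192.5  40.5]
  [251.5 198.5  40.5]
  [224.5 145.5  59.4]
  [235.5  80.5  35.8]
  [258.5 160.5  49.5]
  [219.5 195.5  42.7]
  [233.5 180.5  20.1]
  [189.5 220.5  44.9]
  [165.5 220.5  36.9]
  [233.5 204.5  39.4]
  [292.5 242.5  24.5]
  [157.5 207.5  40.5]
  [254.5 180.5  33.8]
  [292.5 227.5  25.7]
  [232.5 220.5  38.2]
  [172.5 192.5  34.9]
  [249.5 112.5  43.8]
  [205.5 161.5  34.9]
  [ 54.5  11.5  25.2]
  [221.5  72.5  24.3]
  [207.5 206.5  23. ]
  [270.5 190.5  23.9]
  [207.5 179.5  33.8]
  [228.5 242.5  41.4]
  [113.5 221.5  35. ]
  [266.5 205.5  19.1]
  [237.5  63.5  23.9]
  [297.5 211.5  19.9]
  [278.5 114.5  18.8]
  [222.5 161.5  22.3]]]
```

Jar 1 is in well1. I'll write a numeric carousel-angle estimator, check it on w7, and go back to the key.

```bash
cat > ang.py <<'E'
from h import *
AX=np.array([.6105,.056])
def angle(n,im,s=None,wells=(1,2,3,4,5),rng=np.arange(0,360,1.),ax=AX,z=.03,full=False):
    g=cv2.GaussianBlur(cv2.cvtColor(im,cv2.COLOR_RGB2GRAY),(3,3),0).astype(float)
    rad={1:.030,2:.022,3:.030,4:.022,5:.030}
    yy,xx=np.mgrid[-.045:.046:.003,-.045:.046:.003]
    rr=np.hypot(xx,yy)
    best=[]
    for t in rng:
        sc=0;k=0
        for w in range(6):
            a=np.radians(t+60*w); c=ax+.088*np.array([np.cos(a),np.sin(a)])
            if w==0: m_in=rr<.03; sel=[(m_in,1)]
            elif w in wells: sel=[(rr<rad[w]-.003,-1),((rr>rad[w]+.006)&(rr<rad[w]+.013),1)]
            else: continue
            for m,sg in sel:
                P=np.c_[c[0]+xx[m],c[1]+yy[m],np.full(m.sum(),z)]
                q=proj(n,P,s).astype(int)
                ok=(q[:,0]>=0)&(q[:,0]<560)&(q[:,1]>=0)&(q[:,1]<(250 if n=='wrist' else 420))
                if ok.sum()>.6*m.sum(): sc+=sg*g[q[ok,1],q[ok,0]].mean()*(1 if w else .5);k+=1
        best.append(sc)
    b=np.array(best); 
    return rng[b.argmax()],b.max().round(1),np.sort(b)[-20:-1:6].round(1)
E
python3 - <<'E'
from ang import *
s=dict(eef_pos=[0.51990117,0.05579777,0.24553656],ee_rot=[-3.13981016,1.15e-03,-1.53617018])
print(angle('wrist',cv2.imread('pics/w7.png')[:,:,::-1],s))
print(angle('top',cv2.imread('pics/top0.png')[:,:,::-1]),angle('side',cv2.imread('pics/s2.png')[:,:,::-1]),angle('side',cv2.imread('pics/side0.png')[:,:,::-1]))
s=dict(eef_pos=[0.52309662,-0.00599095,0.21231809],ee_rot=[-3.13740899,2.5e-03,-1.90692711])
print(angle('wrist',cv2.imread('pics/w12.png')[:,:,::-1],s,(2,3,4,5)))
E
python3 -m crank '[{"dx":0,"dy":-0.03,"dz":0,"twist":-7,"grip":0.7},{"dx":0,"dy":-0.07,"dz":0,"twist":-14,"grip":0.7},{"dx":-0.001,"dy":-0.1,"dz":0,"twist":-21,"grip":0.7},{"dx":-0.001,"dy":-0.121,"dz":0,"twist":-22,"grip":0.7},{"dx":-0.001,"dy":-0.121,"dz":-0.02,"twist":-22,"grip":0.7}]'
python3 -c "
from h import *
s,im=snap('wrist','w13.png');print(s['eef_pos'],s['ee_rot'],s['t'])
cs=[(.035,.008),(.035,-.008),(-.035,-.008),(-.035,.008)]
g=im.max(2)
m=(g<60).astype(np.uint8)
# handle region mask between the fingers above the bar
m[285:]=0;m[:150]=0;m[:,:215]=0;m[:,340:]=0
c=max(cv2.findContours(m,0,1)[0],key=cv2.contourArea);print(cv2.minAreaRect(c),cv2.contourArea(c))
print(proj('wrist',[.521,-.127,.156],s))
"
```

```text
t: 21.37
eef_pos: [0.5226, -0.1309, 0.1916]
ee_rot: [-3.137, 0.003, -2.292]
force: [0.5, 0.7, 0.4]
width: 0.0745
gripper_force: 0.0
[ 0.52255883 -0.13086535  0.19157895] [-3.13660908e+00  2.79018640e-03 -2.29188094e+00] 21.3667
((277.8724365234375, 211.96896362304688), (85.12162017822266, 24.83060073852539), 85.2363510131836) 1502.0
[[282.40805787 220.11374874]]Traceback (most recent call last):
  File "<stdin>", line 3, in <module>
  File "ang.py", line 18, in angle
    q=proj(n,P,s).astype(int)
      ~~~~^^^^^^^
  File "h.py", line 19, in proj
    c,T=pose(n,s)
        ~~~~^^^^^
  File "h.py", line 7, in pose
    c=arm.get_calibration(n)
ValueError: time passes only in moves, steps and waits
```

```bash
python3 - <<'E'
import re
t=open('h.py').read()
t=t.replace("    c=arm.get_calibration(n)\n    if","    c=cal(n)\n    if").replace("def pose","""def cal(n,_c={}):
    import os,pickle
    if not _c: _c.update(pickle.load(open('cal.pkl','rb')))
    return _c[n]
def pose""")
open('h.py','w').write(t)
import pickle
from station import arm
pickle.dump({n:arm.get_calibration(n) for n in('top','side','wrist')},open('cal.pkl','wb'))
E
python3 - <<'E'
from ang import *
s=dict(eef_pos=[0.51990117,0.05579777,0.24553656],ee_rot=[-3.13981016,1.15e-03,-1.53617018])
print(angle('wrist',cv2.imread('pics/w7.png')[:,:,::-1],s))
print(angle('top',cv2.imread('pics/top0.png')[:,:,::-1]),angle('side',cv2.imread('pics/s2.png')[:,:,::-1]),angle('side',cv2.imread('pics/side0.png')[:,:,::-1]))
s=dict(eef_pos=[0.52309662,-0.00599095,0.21231809],ee_rot=[-3.13740899,2.5e-03,-1.90692711])
print(angle('wrist',cv2.imread('pics/w12.png')[:,:,::-1],s,(2,3,4,5)))
E
python3 -m crank '[{"dx":0,"dy":0.002,"dz":-0.02,"twist":0,"grip":0.7},{"dx":0,"dy":0.002,"dz":-0.04,"twist":0,"grip":0.7},{"dx":0,"dy":0.002,"dz":-0.055,"twist":0,"grip":0.7},{"dx":0,"dy":0.002,"dz":-0.071,"twist":0,"grip":0.3},{"dx":0,"dy":0.002,"dz":-0.071,"twist":0,"grip":-0.2}]' 50
python3 -m crank '[{"dx":0,"dy":0,"dz":0,"twist":0,"grip":-0.4},{"dx":0,"dy":0,"dz":0,"twist":0,"grip":-0.6},{"dx":0,"dy":0,"dz":0,"twist":0,"grip":-0.7},{"dx":0,"dy":0,"dz":0,"twist":0,"grip":-0.8},{"dx":0,"dy":0,"dz":0,"twist":0,"grip":-0.8}]'
```

```text
(np.float64(124.0), np.float64(341.2), array([297.9, 304.8, 325.9, 341. ]))
(np.float64(122.0), np.float64(365.1), array([279.4, 293.6, 332.5, 364.5])) (np.float64(128.0), np.float64(348.4), array([314.8, 324.9, 330. , 346.3])) (np.float64(128.0), np.float64(346.5), array([313.3, 323.7, 328.7, 344.4]))
(np.float64(5.0), np.float64(149.4), array([123.3, 126.7, 138.9, 148.5]))
t: 21.83
eef_pos: [0.5183, -0.1249, 0.1145]
ee_rot: [3.137, -0.003, -2.288]
force: [-1.3, -0.0, -0.9]
width: 0.0658
gripper_force: 0.0
t: 22.25
eef_pos: [0.5211, -0.1254, 0.1184]
ee_rot: [-3.141, 0.001, -2.288]
force: [-0.0, -0.3, 0.0]
width: 0.0334
gripper_force: 0.0
```

```bash
python3 -m crank '[{"dx":0,"dy":-0.001,"dz":0,"twist":0,"grip":-0.8},{"dx":0,"dy":-0.001,"dz":0,"twist":0,"grip":-0.8},{"dx":0,"dy":-0.001,"dz":0,"twist":0,"grip":-0.8},{"dx":0,"dy":-0.001,"dz":0,"twist":0,"grip":-0.8},{"dx":0,"dy":-0.001,"dz":0,"twist":0,"grip":-0.8}]'
python3 -m crank '[{"dx":0,"dy":0,"dz":0,"twist":-6,"grip":-0.8},{"dx":0,"dy":0,"dz":0,"twist":-12,"grip":-0.8},{"dx":0,"dy":0,"dz":0,"twist":-18,"grip":-0.8},{"dx":0,"dy":0,"dz":0,"twist":-24,"grip":-0.8},{"dx":0,"dy":0,"dz":0,"twist":-30,"grip":-0.8}]'
python3 - <<'E'
from ang import *
s,im=snap('side','s4.png');s2,t=snap('top','top3.png')
print(s['eef_pos'],s['ee_rot'],s['moment'],s['q'][5])
print(angle('side',im,None,(2,3,4,5)),angle('top',t,None,(2,3,4,5)),angle('side',cv2.imread('pics/s2.png')[:,:,::-1],None,(2,3,4,5)))
E
```

```text
t: 22.67
eef_pos: [0.521, -0.1265, 0.1178]
ee_rot: [-3.141, 0.0, -2.288]
force: [0.4, 0.5, 2.1]
width: 0.0145
gripper_force: 49.9
t: 23.08
eef_pos: [0.5217, -0.1264, 0.1178]
ee_rot: [-3.141, 0.002, -2.816]
force: [3.3, -0.5, -0.0]
width: 0.0146
gripper_force: 49.9
[ 0.52173457 -0.12641568  0.1178499 ] [-3.14084717e+00  1.65307300e-03 -2.81629075e+00] [-0.28043186 -1.09719875  0.02668943] -1.3737428629570028
(np.float64(86.0), np.float64(286.3), array([245.4, 260.8, 273.1, 286. ])) (np.float64(73.0), np.float64(222.8), array([161.9, 183.1, 205.1, 221.7])) (np.float64(118.0), np.float64(293.9), array([270.8, 288.4, 290.7, 293.4]))
```

```bash
python3 -m crank '[{"dx":0,"dy":0,"dz":0,"twist":-3,"grip":-0.8},{"dx":0,"dy":0,"dz":0,"twist":-5,"grip":-0.8},{"dx":0,"dy":0,"dz":0,"twist":-5,"grip":-0.8},{"dx":0,"dy":0,"dz":0,"twist":-5,"grip":-0.8},{"dx":0,"dy":0,"dz":0,"twist":-5,"grip":-0.8}]'
python3 - <<'E'
from ang import *
s,im=snap('side','s5.png');s2,t=snap('top','top4.png')
print(s['ee_rot'])
for z in(.025,.043): print(angle('side',im,None,(2,3,4,5),z=z),angle('top',t,None,(2,3,4,5),z=z))
# direct: HoughCircles in rectified plan view z=.043
def plan(n,im,z,N=400,L=.3):
    u=(np.arange(N)+.5)/N*L-L/2
    X,Y=np.meshgrid(AX[0]-u,AX[1]-u,indexing='ij')  # rows: -x down ; cols: right=-y
    q=proj(n,np.c_[X.ravel(),Y.ravel(),np.full(X.size,z)]).astype(np.float32).reshape(N,N,2)
    return cv2.remap(im,q[...,0],q[...,1],cv2.INTER_CUBIC)
p=[plan('top',t,.043),plan('side',im,.043)]
cv2.imwrite('pics/plan.png',np.hstack(p)[:,:,::-1])
E
```

```text
t: 23.6
eef_pos: [0.5211, -0.1265, 0.1178]
ee_rot: [-3.141, 0.001, -2.896]
force: [1.2, -0.3, 2.5]
width: 0.0147
gripper_force: 50.0
[-3.14129133e+00  7.02667603e-04 -2.89598680e+00]
(np.float64(72.0), np.float64(248.8), array([223.4, 226.8, 239.2, 248.1])) (np.float64(67.0), np.float64(205.3), array([143.5, 166.4, 190.4, 204.3]))
(np.float64(66.0), np.float64(286.1), array([189.2, 221.3, 263.1, 286. ])) (np.float64(67.0), np.float64(219.0), array([152.5, 175.8, 202.9, 216.1]))
```

View pics/plan.png

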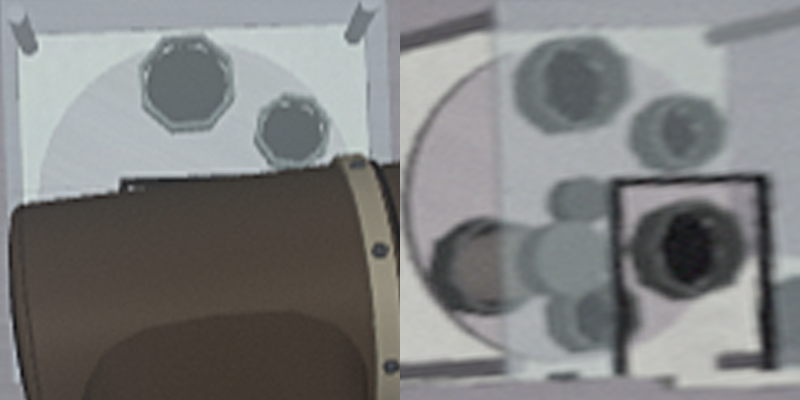

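The plan view shows well2 near the window at about 187°, with the blank at about 67° (target about 62°). The top-view estimator agrees. I'll turn the key another −2.5°, release it and head for the slim jar.

```bash
python3 -m crank '[{"dx":0,"dy":0,"dz":0,"twist":-2.5,"grip":-0.8},{"dx":0,"dy":0,"dz":0,"twist":-2.5,"grip":-0.8},{"dx":0,"dy":0,"dz":0,"twist":-2.5,"grip":-0.8},{"dx":0,"dy":0,"dz":0,"twist":-2.5,"grip":-0.8},{"dx":0,"dy":0,"dz":0,"twist":-2.5,"grip":-0.2}]'
python3 -m crank '[{"dx":0,"dy":0,"dz":0,"twist":0,"grip":0.6},{"dx":0,"dy":0,"dz":0,"twist":0,"grip":0.6},{"dx":0,"dy":0,"dz":0.01,"twist":0,"grip":0.6},{"dx":0,"dy":0,"dz":0.04,"twist":0,"grip":0.6},{"dx":0,"dy":0,"dz":0.08,"twist":0,"grip":0.6}]'
python3 - <<'E'
from ang import *
s2,t=snap('top','top5.png')
for z in(.03,.043): print(angle('top',t,None,(2,3,4,5),z=z))
E
python3 -m crank '[{"dx":0,"dy":-0.04,"dz":0,"twist":7,"grip":0.6},{"dx":0.01,"dy":-0.08,"dz":0,"twist":14,"grip":0.6},{"dx":0.02,"dy":-0.12,"dz":0,"twist":21,"grip":0.6},{"dx":0.03,"dy":-0.16,"dz":0,"twist":28,"grip":0.6},{"dx":0.04,"dy":-0.2,"dz":0,"twist":35,"grip":0.6}]'
python3 -m crank '[{"dx":0.01,"dy":-0.034,"dz":0,"twist":7,"grip":0.6},{"dx":0.012,"dy":-0.034,"dz":-0.0,"twist":14,"grip":0.6},{"dx":0.012,"dy":-0.034,"dz":-0.02,"twist":21,"grip":0.6},{"dx":0.012,"dy":-0.034,"dz":-0.045,"twist":28,"grip":0.6},{"dx":0.012,"dy":-0.034,"dz":-0.065,"twist":33,"grip":0.6}]'
cat > capfind.py <<'E'
from h import *
def capfind(im,s,xy,r,zt=.07):
    "refine cap centre near xy (world) by matching a filled cap-grey disc in the wrist picture"
    g=cv2.cvtColor(im,cv2.COLOR_RGB2GRAY).astype(float)
    a=np.linspace(0,2*np.pi,72,endpoint=False);best=(-1e9,)
    for dx in np.arange(-.02,.0201,.001):
        for dy in np.arange(-.02,.0201,.001):
            c=np.array(xy)+[dx,dy]
            def ring(k):
                q=proj('wrist',np.c_[c[0]+k*r*np.cos(a),c[1]+k*r*np.sin(a),np.full(72,zt)],s)
                ok=(q[:,1]<243)&(q[:,1]>0)&(q[:,0]>0)&(q[:,0]<559)
                v=cv2.remap(g.astype(np.float32),q[:,0].astype(np.float32),q[:,1].astype(np.float32),1)[:,0]
                return np.where(ok,v,np.nan)
            d=np.abs(ring(1.09)-ring(.9)); sc=np.nanmean(d)-np.nanstd(ring(.9))
            if sc>best[0]: best=(sc,c.round(4))
    return best
E
python3 -c "
from capfind import *
s,im=snap('wrist','w14.png');print(s['eef_pos'],s['ee_rot'],s['t'],s['width'])
print(capfind(im,s,(.5728,-.3605),.018), proj('wrist',[.5728,-.3605,.07],s))
print(capfind(im,s,(.470,-.3555),.026))
"
```

```text
t: 24.12
eef_pos: [0.5206, -0.1264, 0.1175]
ee_rot: [3.141, -0.0, -2.942]
force: [0.3, -0.0, -0.2]
width: 0.0177
gripper_force: 0.0
t: 24.53
eef_pos: [0.5181, -0.1263, 0.1959]
ee_rot: [3.14, -0.007, -2.943]
force: [1.4, 0.7, 0.6]
width: 0.0488
gripper_force: 0.0
(np.float64(62.0), np.float64(171.3), array([136.4, 141.2, 154.4, 170.1]))
(np.float64(62.0), np.float64(182.2), array([137.4, 149.3, 167.7, 179.4]))
t: 25.0
eef_pos: [0.5578, -0.3158, 0.1983]
ee_rot: [-3.141, 0.0, -2.356]
force: [1.2, 1.3, 0.6]
width: 0.0699
gripper_force: 0.0
t: 25.42
eef_pos: [0.5692, -0.3485, 0.1315]
ee_rot: [3.141, 0.001, -1.781]
force: [-0.2, 0.2, -1.3]
width: 0.0695
gripper_force: 0.0
[ 0.569211   -0.34845736  0.1314654 ] [ 3.14102089e+00  5.12942402e-04 -1.78147452e+00] 25.4167 0.06953140191589569
(np.float32(33.486553), array([ 0.5748, -0.3605])) [[270.66225027 196.53483584]]
(np.float32(36.604652), array([ 0.451 , -0.3745]))
```

```bash
python3 -m crank '[{"dx":0.003,"dy":-0.0085,"dz":-0.02,"twist":0,"grip":0.6},{"dx":0.003,"dy":-0.0085,"dz":-0.05,"twist":0,"grip":0.6},{"dx":0.003,"dy":-0.0085,"dz":-0.08,"twist":0,"grip":0.6},{"dx":0.003,"dy":-0.0085,"dz":-0.1,"twist":0,"grip":0.6},{"dx":0.003,"dy":-0.0085,"dz":-0.1075,"twist":0,"grip":0.4}]' 25
python3 -m crank '[{"dx":0,"dy":0,"dz":0,"twist":0,"grip":0.3},{"dx":0,"dy":0,"dz":0,"twist":0,"grip":0.1},{"dx":0,"dy":0,"dz":0,"twist":0,"grip":0},{"dx":0,"dy":0,"dz":0,"twist":0,"grip":-0.1},{"dx":0,"dy":0,"dz":0,"twist":0,"grip":-0.1}]' 25
python3 -c "
from h import *
s,im=snap('wrist','w15.png');print(s['eef_pos'],s['ee_rot'],s['t'],s['width'])
print(proj('wrist',[[*s['eef_pos'][:2],.07]],s))
g=cv2.cvtColor(im,cv2.COLOR_RGB2GRAY)
for r in range(200,288,6): print(r,''.join('%4d'%x for x in g[r,218:338:5]))
"
```

```text
t: 25.88
eef_pos: [0.5708, -0.356, 0.0222]
ee_rot: [3.137, 0.001, -1.79]
force: [0.0, -0.8, -0.2]
width: 0.0673
gripper_force: 0.0
t: 26.3
eef_pos: [0.5737, -0.3571, 0.0268]
ee_rot: [-3.139, -0.0, -1.787]
force: [-0.2, 0.1, -0.8]
width: 0.0406
gripper_force: 0.0
[ 0.57366712 -0.3570818   0.02677136] [-3.13910677e+00 -2.97936142e-04 -1.78712637e+00] 26.3 0.04061334515177927
[[278.78300936 265.69117335]]
200  136 143 141 141 137 146 139 143 139 124  80  78  74  77  83 143 142 140 142 141 144 145 141 137
206  141 140 138 138 136 145 141 143  81  88  85  88  88  88  83  76 142 141 140 140 139 139 139 136
212  142 138 138 140 143 139 143 139  88  87  88  88  88  89  87  86 107 139 140 137 140 142 138 139
218  137 137 143 141 141 139 144 105  85  86  85  87  85  89  89  87  88 140 139 142 140 138 139 139
224  137 140 139 142 138 137 146  87  84  67  57  51  51  55  60  88  86 138 139 141 142 139 139 141
230  139 139 135 139 140 139 139  86  55  54  54  53  58  54  53  55  66 136 141 141 139 138 143 140
236  139 136 140 141 139 139 137  54  90  98  99  97 100 100  99 100  53  81 139 139 138 136 140 140
242  136 137 141 139 139 141  60  99 100  96  98  99 100  98  98  97  99  61 140 136 141 139 135 136
248   86  85  87  45  23 140  96  96  97  99  98  98  98  97 101  96  97  97 134  32  88  84  84  87
254   85  85  84  15  24 141 101  98  98  98  98  99  97 100  99  97  97 101 115  32  40  86  84  88
260   84 106  88  26  21 141  97  99  98  98  98  98  98 100  98  98  98 100  98  28  31 100 104  87
266   81 109  33  20  23 143 101  97 100  99  98  96  97  98  95 100  98  98  98  23  29  96  87  86
272   86  85  21  27  16 141  98  98  98  98  96  98 100  99 100  99  96  98 109  28  29  26  86  86
278   87  55  18  13  20 138 139  99  99  98  97  96  97  97  96  98  98 136 140  27  25  27  84  86
284   87  25  14  12  18 138 139 141 125  97  98  98  98  97  98  95 137 138 139  26  33  22  44  83
```

```bash
python3 -m crank '[{"dx":0,"dy":-0.002,"dz":-0.002,"twist":0,"grip":-0.1},{"dx":0,"dy":-0.002,"dz":-0.002,"twist":0,"grip":-0.15},{"dx":0,"dy":-0.002,"dz":-0.002,"twist":0,"grip":-0.2},{"dx":0,"dy":-0.002,"dz":-0.002,"twist":0,"grip":-0.25},{"dx":0,"dy":-0.002,"dz":-0.002,"twist":0,"grip":-0.25}]' 25
python3 -m crank '[{"dx":0,"dy":0,"dz":0,"twist":0,"grip":-0.3},{"dx":0,"dy":0,"dz":0,"twist":0,"grip":-0.3},{"dx":0,"dy":0,"dz":0.005,"twist":0,"grip":-0.3},{"dx":0,"dy":0,"dz":0.015,"twist":0,"grip":-0.3},{"dx":0,"dy":0,"dz":0.03,"twist":0,"grip":-0.3}]' 35
```

```text
t: 26.77
eef_pos: [0.5725, -0.3588, 0.023]
ee_rot: [3.141, -0.0, -1.787]
force: [-1.8, -0.4, 0.8]
width: 0.0352
gripper_force: 25.0
t: 27.18
eef_pos: [0.5719, -0.3584, 0.0526]
ee_rot: [3.139, 0.0, -1.787]
force: [0.7, -0.1, -1.0]
width: 0.0352
gripper_force: 35.0
```

```bash
python3 -m crank '[{"dx":0,"dy":0,"dz":0.04,"twist":0,"grip":-0.3},{"dx":0,"dy":0,"dz":0.08,"twist":0,"grip":-0.3},{"dx":0,"dy":0,"dz":0.12,"twist":0,"grip":-0.3},{"dx":0,"dy":0.01,"dz":0.155,"twist":5,"grip":-0.3},{"dx":0,"dy":0.04,"dz":0.165,"twist":10,"grip":-0.3}]'
python3 -m crank '[{"dx":0,"dy":0.04,"dz":0,"twist":4,"grip":-0.3},{"dx":0,"dy":0.08,"dz":0,"twist":4,"grip":-0.3},{"dx":-0.005,"dy":0.12,"dz":0,"twist":4,"grip":-0.3},{"dx":-0.01,"dy":0.16,"dz":0,"twist":4,"grip":-0.3},{"dx":-0.015,"dy":0.2,"dz":0,"twist":4,"grip":-0.3}]'
python3 -m crank '[{"dx":-0.01,"dy":0.04,"dz":0,"twist":0,"grip":-0.3},{"dx":-0.02,"dy":0.08,"dz":0,"twist":0,"grip":-0.3},{"dx":-0.03,"dy":0.12,"dz":0,"twist":0,"grip":-0.3},{"dx":-0.034,"dy":0.155,"dz":0,"twist":0,"grip":-0.3},{"dx":-0.034,"dy":0.172,"dz":0,"twist":0,"grip":-0.3}]'
python3 -m crank '[{"dx":0,"dy":0,"dz":0,"twist":0,"grip":-0.3},{"dx":0,"dy":0,"dz":0,"twist":0,"grip":-0.3},{"dx":0,"dy":0,"dz":0,"twist":0,"grip":-0.3},{"dx":0,"dy":0,"dz":0,"twist":0,"grip":-0.3},{"dx":0,"dy":0,"dz":0,"twist":0,"grip":-0.3}]'
python3 -c "
from ang import *
s,im=snap('wrist','w16.png');print(s['eef_pos'],s['ee_rot'],s['t'],s['width'])
print(angle('wrist',im,s,(2,3,4,5),rng=np.arange(40,85,1.)))
print(proj('wrist',[[.5225,.0535,.043]],s))
g=cv2.cvtColor(im,cv2.COLOR_RGB2GRAY)
for r in range(140,250,6): print(r,''.join('%4d'%x for x in g[r,208:348:5]))
"
```

```text
t: 27.6
eef_pos: [0.575, -0.3223, 0.2259]
ee_rot: [-3.133, -0.005, -1.611]
force: [3.1, 0.3, 0.2]
width: 0.0352
gripper_force: 35.0
t: 28.02
eef_pos: [0.5573, -0.117, 0.2191]
ee_rot: [-3.14, 0.0, -1.543]
force: [0.3, 0.7, -0.8]
width: 0.0346
gripper_force: 35.0
t: 28.43
eef_pos: [0.5229, 0.0566, 0.2195]
ee_rot: [-3.14, 0.002, -1.54]
force: [-0.1, -0.3, -1.2]
width: 0.0348
gripper_force: 35.0
t: 28.85
eef_pos: [0.5238, 0.0523, 0.2182]
ee_rot: [-3.142, -0.0, -1.544]
force: [-0.1, 0.6, -0.8]
width: 0.035
gripper_force: 35.0
[0.52377387 0.05231052 0.21819473] [-3.14159211e+00 -3.59699172e-05 -1.54408427e+00] 28.85 0.035033552301353695
(np.float64(63.0), np.float64(324.9), array([230.2, 266.9, 307.9, 323.7]))
[[277.62780706 181.5457176 ]]
140  170 170 128 125 100  95 100  99 103 101 155 172 173 173 176 175 176 191 193 193 192 160 157 142 139 138 142 140
146   46  43  44  40  42  43  43  47  48  46  47  49  46  50  50  54  51  54  50  52  57  53  52 140 139 141 140 139
152  161 168 159 164 163 143 102 158 165 164 162 168 164 165 166 166 158 168 196 195 190 136 141 142 139 141 139 139
158  
[... 1166 characters left out ...]
18  162 167 165  79  85  78  66  76  79  83  86  86  84  87  86  89  84  82 168 192 144 137 138 137 136 138 139 144
224  159 162 160  98  33  82  85  83  86  83  86  87  80  88  85  86  87  86  82 190 143 136 139 137 136 139 143 140
230  162 162 127  42  83  87  85  84  86  83  85  51  55  54  56  54  56  83  83 187 134 136 137 140 134 138 142 139
236  161 161  96  88  51  50  50  53  58  51  52  54  57  49  50  55  53  54  74 188 132 136 137 141 135 137 136 136
242   29  25  32  33  32  35  20  29  59  50  98 100  97  97  96  97  95  93  53  51  35  41 130 139 135 138 137 136
248  167 167  84  85  82  85  46  18  58  96  97  97  97  97  95  98  97  95 100  52  31  80  86  82  86  88 136 139
```

```bash
python3 -m crank '[{"dx":-0.001,"dy":0.001,"dz":-0.03,"twist":0,"grip":-0.3},{"dx":-0.001,"dy":0.001,"dz":-0.07,"twist":0,"grip":-0.3},{"dx":-0.001,"dy":0.001,"dz":-0.105,"twist":0,"grip":-0.3},{"dx":-0.001,"dy":0.001,"dz":-0.13,"twist":0,"grip":-0.3},{"dx":-0.001,"dy":0.001,"dz":-0.145,"twist":0,"grip":-0.3}]'
python3 -m crank '[{"dx":0,"dy":0,"dz":-0.003,"twist":0,"grip":-0.3},{"dx":0,"dy":0,"dz":-0.006,"twist":0,"grip":-0.3},{"dx":0,"dy":0,"dz":-0.009,"twist":0,"grip":-0.3},{"dx":0,"dy":0,"dz":-0.012,"twist":0,"grip":-0.3},{"dx":0,"dy":0,"dz":-0.015,"twist":0,"grip":-0.3}]'
```

```text
t: 29.32
eef_pos: [0.5209, 0.0527, 0.0699]
ee_rot: [3.138, -0.001, -1.545]
force: [0.1, 0.5, -0.8]
width: 0.0349
gripper_force: 35.0
t: 29.73
eef_pos: [0.5236, 0.0545, 0.059]
ee_rot: [-3.14, 0.001, -1.543]
force: [-0.2, -0.5, -1.5]
width: 0.0347
gripper_force: 35.0
```

```bash
python3 -m crank '[{"dx":-0.001,"dy":-0.001,"dz":-0.003,"twist":0,"grip":-0.3},{"dx":-0.001,"dy":-0.001,"dz":-0.006,"twist":0,"grip":-0.3},{"dx":-0.001,"dy":-0.001,"dz":-0.009,"twist":0,"grip":-0.3},{"dx":-0.001,"dy":-0.001,"dz":-0.0105,"twist":0,"grip":-0.3},{"dx":-0.001,"dy":-0.001,"dz":-0.0105,"twist":0,"grip":-0.3}]'
```

```text
t: 30.15
eef_pos: [0.5217, 0.0531, 0.0479]
ee_rot: [3.142, -0.0, -1.542]
force: [-2.4, 1.1, 2.8]
width: 0.0351
gripper_force: 35.0
```

```bash
python3 -m crank '[{"dx":0,"dy":0,"dz":0,"twist":0,"grip":0.3},{"dx":0,"dy":0,"dz":0,"twist":0,"grip":0.3},{"dx":0,"dy":0,"dz":0,"twist":0,"grip":0.3},{"dx":0,"dy":0,"dz":0,"twist":0,"grip":0.3},{"dx":0,"dy":0,"dz":0.015,"twist":0,"grip":0.3}]'
python3 -m crank '[{"dx":0,"dy":0,"dz":0.03,"twist":0,"grip":0.3},{"dx":0,"dy":0,"dz":0.065,"twist":0,"grip":0.3},{"dx":0,"dy":0,"dz":0.1,"twist":-7,"grip":0.3},{"dx":0,"dy":-0.03,"dz":0.13,"twist":-14,"grip":0.3},{"dx":0,"dy":-0.06,"dz":0.15,"twist":-21,"grip":0.3}]'
python3 -m crank '[{"dx":0,"dy":-0.03,"dz":0,"twist":-7,"grip":0.3},{"dx":0,"dy":-0.06,"dz":0,"twist":-14,"grip":0.3},{"dx":0,"dy":-0.09,"dz":0,"twist":-21,"grip":0.3},{"dx":0,"dy":-0.12,"dz":0,"twist":-28,"grip":0.3},{"dx":0,"dy":-0.12,"dz":0,"twist":-35,"grip":0.3}]'
python3 -m crank '[{"dx":0,"dy":0,"dz":0,"twist":-7,"grip":0.3},{"dx":0,"dy":0,"dz":0,"twist":-14,"grip":0.3},{"dx":0,"dy":0,"dz":0,"twist":-21,"grip":0.3},{"dx":0,"dy":0,"dz":0,"twist":-24,"grip":0.3},{"dx":0,"dy":0,"dz":0,"twist":-24,"grip":0.3}]'
python3 -c "
from h import *
s,im=snap('wrist','w17.png');print(s['eef_pos'],s['ee_rot'],s['t'],s['width'])
snap('side','s6.png')
print(proj('wrist',[[.521,-.127,.156]],s))
g=im.max(2)
m=(g<60).astype(np.uint8);m[240:]=0;m[:110]=0;m[:,:225]=0;m[:,330:]=0
c=max(cv2.findContours(m,0,1)[0],key=cv2.contourArea);print(cv2.minAreaRect(c),cv2.contourArea(c))
"
```

```text
t: 30.57
eef_pos: [0.5199, 0.0526, 0.0603]
ee_rot: [3.137, -0.001, -1.543]
force: [-0.3, -0.1, 0.2]
width: 0.0562
gripper_force: 0.0
t: 30.98
eef_pos: [0.5229, -0.0063, 0.216]
ee_rot: [-3.138, 0.002, -1.912]
force: [0.6, 0.3, -0.8]
width: 0.0568
gripper_force: 0.0
t: 31.4
eef_pos: [0.5213, -0.1305, 0.2125]
ee_rot: [-3.141, -0.001, -2.529]
force: [0.1, 0.7, 0.1]
width: 0.0569
gripper_force: 0.0
t: 31.82
eef_pos: [0.5217, -0.1269, 0.2125]
ee_rot: [3.142, -0.0, -2.942]
force: [0.3, 0.4, 0.2]
width: 0.0569
gripper_force: 0.0
[ 0.52171232 -0.12686714  0.21247024] [ 3.14155450e+00 -8.30552152e-05 -2.94162535e+00] 31.8167 0.05688129079720134
[[277.46993468 209.27340851]]
((272.5, 201.5), (23.0, 75.0), 0.0) 1233.5
```

```bash
python3 -m crank '[{"dx":-0.001,"dy":0,"dz":-0.03,"twist":0,"grip":0.3},{"dx":-0.001,"dy":0,"dz":-0.06,"twist":0,"grip":0.3},{"dx":-0.001,"dy":0,"dz":-0.085,"twist":0,"grip":0.2},{"dx":-0.001,"dy":0,"dz":-0.0945,"twist":0,"grip":-0.1},{"dx":-0.001,"dy":0,"dz":-0.0945,"twist":0,"grip":-0.4}]' 50
python3 -m crank '[{"dx":0,"dy":0,"dz":0,"twist":0,"grip":-0.6},{"dx":0,"dy":0,"dz":0,"twist":0,"grip":-0.7},{"dx":0,"dy":0,"dz":0,"twist":0,"grip":-0.8},{"dx":0,"dy":0,"dz":0,"twist":0,"grip":-0.8},{"dx":0,"dy":0,"dz":0,"twist":0,"grip":-0.8}]'
python3 -m crank '[{"dx":0,"dy":0,"dz":0,"twist":0,"grip":-0.8},{"dx":0,"dy":0,"dz":0,"twist":0,"grip":-0.8},{"dx":0,"dy":0,"dz":0,"twist":0,"grip":-0.8},{"dx":0,"dy":0,"dz":0,"twist":0,"grip":-0.8},{"dx":0,"dy":0,"dz":0,"twist":0,"grip":-0.8}]'
```

```text
t: 32.33
eef_pos: [0.5191, -0.1268, 0.1159]
ee_rot: [3.141, -0.005, -2.938]
force: [0.3, -0.2, 1.7]
width: 0.0446
gripper_force: 0.0
t: 32.75
eef_pos: [0.5216, -0.1268, 0.1193]
ee_rot: [-3.141, 0.002, -2.939]
force: [0.3, -0.3, 2.0]
width: 0.014
gripper_force: 50.0
t: 33.17
eef_pos: [0.5217, -0.1269, 0.1193]
ee_rot: [-3.141, 0.002, -2.938]
force: [0.1, -0.8, 6.3]
width: 0.0141
gripper_force: 50.0
```

```bash
python3 -m crank '[{"dx":0,"dy":0,"dz":0.001,"twist":-6,"grip":-0.8},{"dx":0,"dy":0,"dz":0.001,"twist":-12,"grip":-0.8},{"dx":0,"dy":0,"dz":0.001,"twist":-18,"grip":-0.8},{"dx":0,"dy":0,"dz":0.001,"twist":-24,"grip":-0.8},{"dx":0,"dy":0,"dz":0.001,"twist":-30,"grip":-0.8}]'
python3 -m crank '[{"dx":0,"dy":0,"dz":0,"twist":0,"grip":-0.8},{"dx":0,"dy":0,"dz":0,"twist":0,"grip":-0.8},{"dx":0,"dy":0,"dz":0,"twist":0,"grip":-0.8},{"dx":0,"dy":0,"dz":0,"twist":0,"grip":-0.8},{"dx":0,"dy":0,"dz":0,"twist":0,"grip":-0.8}]'
python3 - <<'E'
from ang import *
s,im=snap('side','s7.png');s2,t=snap('top','top6.png')
print(s['ee_rot'],s['q'][5])
for z in(.03,.043): print(angle('side',im,None,(3,4,5),z=z),angle('top',t,None,(3,4,5),z=z,rng=np.arange(-30,40,1.)))
E
```

```text
t: 33.58
eef_pos: [0.5217, -0.1268, 0.1194]
ee_rot: [3.141, 0.002, 2.816]
force: [3.5, -0.3, -0.3]
width: 0.014
gripper_force: 50.0
t: 34.0
eef_pos: [0.5209, -0.1268, 0.1193]
ee_rot: [3.141, 0.0, 2.822]
force: [0.7, -0.2, 3.1]
width: 0.0146
gripper_force: 50.0
[3.14148861e+00 4.91220682e-04 2.82222971e+00] -2.0174392928529987
(np.float64(346.0), np.float64(215.4), array([201.3, 205.4, 209.1, 215. ])) (np.float64(-4.0), np.float64(131.3), array([110.2, 119.2, 126.1, 131. ]))
(np.float64(349.0), np.float64(237.8), array([186. , 202.8, 225.4, 237.5])) (np.float64(-5.0), np.float64(132.5), array([113.1, 120.3, 127.9, 132.1]))
```

```bash
python3 -m crank '[{"dx":0,"dy":0,"dz":0,"twist":0,"grip":0.8},{"dx":0,"dy":0,"dz":0,"twist":0,"grip":0.8},{"dx":0,"dy":0,"dz":0.01,"twist":0,"grip":0.8},{"dx":0,"dy":0,"dz":0.05,"twist":0,"grip":0.8},{"dx":0,"dy":0,"dz":0.09,"twist":0,"grip":0.8}]'
python3 - <<'E'
from ang import *
s2,t=snap('top','top7.png')
for z in(.03,.043): print(angle('top',t,None,(3,4,5),z=z,rng=np.arange(-30,40,1.)))
E
python3 -m crank '[{"dx":0,"dy":0.03,"dz":0.01,"twist":7,"grip":0.8},{"dx":0,"dy":0.06,"dz":0.02,"twist":14,"grip":0.8},{"dx":0,"dy":0.09,"dz":0.03,"twist":21,"grip":0.8},{"dx":0,"dy":0.12,"dz":0.03,"twist":28,"grip":0.8},{"dx":0,"dy":0.15,"dz":0.03,"twist":35,"grip":0.8}]'
python3 -m crank '[{"dx":0,"dy":0.03,"dz":0,"twist":7,"grip":0.8},{"dx":0,"dy":0.03,"dz":0,"twist":14,"grip":0.8},{"dx":0,"dy":0.03,"dz":0,"twist":21,"grip":0.8},{"dx":0,"dy":0.03,"dz":0,"twist":28,"grip":0.8},{"dx":0,"dy":0.03,"dz":0,"twist":35,"grip":0.8}]'
python3 -m crank '[{"dx":0,"dy":0,"dz":0,"twist":7,"grip":0.8},{"dx":0,"dy":0,"dz":0,"twist":14,"grip":0.8},{"dx":0,"dy":0,"dz":0,"twist":21,"grip":0.8},{"dx":0,"dy":0,"dz":0,"twist":28,"grip":0.8},{"dx":0,"dy":0,"dz":0,"twist":35,"grip":0.8}]'
python3 -c "
from ang import *
s,im=snap('wrist','w18.png');print(s['eef_pos'],s['ee_rot'],s['t'],s['width'])
for z in(.03,.043):print(angle('wrist',im,s,(3,4,5),rng=np.arange(-40,40,1.),z=z))
g=cv2.cvtColor(im,cv2.COLOR_RGB2GRAY)
print(proj('wrist',[[.5225,.0535,.043]],s))
for r in range(130,220,6): print(r,''.join('%4d'%x for x in g[r,208:348:5]))
"
```

```text
t: 34.52
eef_pos: [0.5187, -0.1269, 0.2088]
ee_rot: [-3.139, -0.005, 2.821]
force: [2.7, 0.6, 0.4]
width: 0.0421
gripper_force: 0.0
(np.float64(0.0), np.float64(128.6), array([109.3, 119.5, 124.9, 127.8]))
(np.float64(-2.0), np.float64(128.6), array([110.3, 118.6, 124.2, 127.8]))
t: 34.98
eef_pos: [0.5205, 0.0245, 0.2404]
ee_rot: [3.141, 0.001, -2.846]
force: [-0.2, 0.5, 0.9]
width: 0.0767
gripper_force: 0.0
t: 35.4
eef_pos: [0.5203, 0.0535, 0.2394]
ee_rot: [3.141, -0.0, -2.234]
force: [-0.2, 1.0, -0.6]
width: 0.079
gripper_force: 0.0
t: 35.82
eef_pos: [0.5203, 0.0531, 0.2394]
ee_rot: [3.141, -0.0, -1.624]
force: [0.1, 0.7, -0.3]
width: 0.0788
gripper_force: 0.0
[0.52033316 0.05310176 0.23940721] [ 3.14104269e+00 -1.02410524e-04 -1.62386970e+00] 35.8167 0.07883404809693294
(np.float64(-11.0), np.float64(257.8), array([204.3, 230. , 245.9, 256.5]))
(np.float64(-9.0), np.float64(282.7), array([209.4, 237. , 261.3, 279.7]))
[[274.88413014 177.50664994]]
130  156 160 155 129 105  89  90  93  90  90  93 126 164 163 166 175 178 174 180 148 145 129 129 126 127 127 129 127
136  158 157 162 1
[... 919 characters left out ...]
84   63  62  60  78 151 151 150 150  98  36  36  39  37  41  41  38  46  40  94 179 128 126 126 128 122 127 129 128
190   62  65  64 149 149 145 145 147  90  35  40  41  41  33  42  40  41  38 108 175 125 125 123 128 127 126 128 129
196  100 129 144 145 147 145 145 146  91  87  36  39  40  40  39  38  41 120 165 175 124 127 125 125 122 130 128 128
202  148 147 146 149 149 146 145 147 143  79  36  34  42  37  39  42  66  63 171 174 127 125 125 125 124 128 129 128
208  146 148 147 148 149 144 148 146 145 147  84  61  56  64 135  50  89 176 173 174 120 126 124 127 122 128 127 128
214  149 152 148 148 148 149 151 147 145 145 145 127 100  91  92 135 146 174 174 175 125 122 125 125 126 126 127 127
```

Well3 is in the window but about 8° past centre, still well inside the 100 mm slot. I'll place the jar at the well's actual position.

```bash
python3 - <<'E'
from fit import *
import sys
s=dict(eef_pos=[0.52033316,0.05310176,0.23940721],ee_rot=[3.14104269,-1.0e-4,-1.6238697])
im=cv2.imread('pics/w18.png')[:,:,::-1]; g=cv2.cvtColor(im,cv2.COLOR_RGB2GRAY)
# octagon rim outer edge: bright floor -> rim; fit by ring contrast
def ringfit(g,s,xy,r,z):
    a=np.linspace(0,2*np.pi,72,endpoint=False);best=(-1e9,)
    for dx in np.arange(-.015,.0151,.001):
        for dy in np.arange(-.02,.0201,.001):
            c=np.array(xy)+[dx,dy]; v=[]
            for k in(r+.004,r-.005):
                q=proj('wrist',np.c_[c[0]+k*np.cos(a),c[1]+k*np.sin(a),np.full(72,z)],s).astype(np.float32)
                v.append(cv2.remap(g.astype(np.float32),q[:,0],q[:,1],1)[:,0])
            sc=np.mean(v[0]-v[1])-np.std(v[1])
            if sc>best[0]: best=(sc,c.round(4))
    return best
print(atz('wrist',273,189.5,.043,s))
print(ringfit(g,s,(.523,.063),.033,.043),ringfit(g,s,(.523,.063),.031,.040))
s7=dict(eef_pos=[0.51990117,0.05579777,0.24553656],ee_rot=[-3.13981016,1.15e-03,-1.53617018])
g7=cv2.imread('pics/w7.png',0)
print('w7 well1',ringfit(g7,s7,(.523,.053),.033,.043),ringfit(g7,s7,(.523,.053),.031,.040))
t=cv2.imread('pics/top7.png')[:,:,::-1]
E
python3 -m crank '[{"dx":0,"dy":-0.04,"dz":0,"twist":0,"grip":0.8},{"dx":-0.005,"dy":-0.08,"dz":0,"twist":0,"grip":0.8},{"dx":-0.01,"dy":-0.12,"dz":0,"twist":0,"grip":0.8},{"dx":-0.015,"dy":-0.16,"dz":0,"twist":0,"grip":0.8},{"dx":-0.02,"dy":-0.2,"dz":0,"twist":0,"grip":0.8}]'
python3 -m crank '[{"dx":-0.01,"dy":-0.04,"dz":0,"twist":0,"grip":0.8},{"dx":-0.02,"dy":-0.08,"dz":0,"twist":0,"grip":0.8},{"dx":-0.03,"dy":-0.12,"dz":0,"twist":0,"grip":0.8},{"dx":-0.033,"dy":-0.16,"dz":-0.02,"twist":0,"grip":0.9},{"dx":-0.033,"dy":-0.2,"dz":-0.05,"twist":0,"grip":1}]'
python3 -c "
from capfind import *
s,im=snap('wrist','w19.png');snap('top','top8.png');print(s['eef_pos'],s['ee_rot'],s['t'],s['width'])
print(capfind(im,s,(.470,-.3555),.026),proj('wrist',[.468,-.352,.07],s))
from jars import jars
for c,a,r in jars('pics/top8.png'): print(c,a,r,atz('top',*c,.07))
"
```

```text
[0.52593143 0.06993943 0.043     ]
(np.float32(64.62194), array([0.525, 0.073])) (np.float32(54.856785), array([0.525, 0.068]))
w7 well1 (np.float32(76.97801), array([0.526, 0.053])) (np.float32(61.53949), array([0.524, 0.053]))
t: 36.28
eef_pos: [0.4999, -0.1483, 0.2396]
ee_rot: [-3.142, 0.0, -1.632]
force: [1.0, -0.4, 0.7]
width: 0.0794
gripper_force: 0.0
t: 36.7
eef_pos: [0.4679, -0.3405, 0.1982]
ee_rot: [-3.137, -0.002, -1.634]
force: [1.0, 1.0, 0.5]
width: 0.0849
gripper_force: 0.0
[ 0.46792419 -0.34046852  0.19822388] [-3.13686849e+00 -1.78726321e-03 -1.63361912e+00] 36.7 0.08492330497237582
(np.float32(30.588682), array([ 0.451 , -0.3735])) [[276.75866676 179.97386476]]
```

```bash
python3 -c "
from h import *
g=cv2.imread('pics/w19.png',0)
for r in range(60,244,8): print(r,''.join('%4d'%x for x in g[r,170:420:8]))
"
```

```text
60  123 128 129 127 127 127 124 125 126 121 122 122 124 124 125 119 125 127 126 126 122 124 127 127 123 122 121 125 122 122 122 127
68  124 126 128 126 128 128 128 127 123 126 123 124 120 124 123 121 126 127 127 125 122 125 123 125 123 124 123 125 124 123 124 130
76  125 130 127 124 126 124 130 128 125 130 122 124 124 124 125 121 122 128 128 126 122 126 125 126 124 125 124 125 124 122 127 128
84  127 127 129 126 122 126 129 126 126 125 123 121 122 124 125 122 126 125 126 126 122 126 127 127 123 126 121 126 124 124 127 130
92  127 128 130 127 124 124 131 129 129 129 126 124 121 123 122 121 125 125 126 124 124 125 127 124 123 128 125 125 125 123 125 125
100  130 128 132 129 129 129 129 130 126 124 123 124 125 122 124 122 123 126 127 127 122 125 125 127 124 126 124 124 126 124 123 125
108  127 126 129 129 128 131 127 128 123 125 119 122 126 119 124 122 122 125 128 124 126 127 127 124 127 124 123 123 123 123 118 122
116  125 129 126 130 129 128 128 127 120 125 124 121 124 122 125 123 122 125 127 124 125 125 127 127 125 128 124 125 122 126 122 126
124  124 126 131 127 125 129 129 126 121 
[... 1253 characters left out ...]
120 123 123 125 122 123 124 127 126
204  128 128 127 125 123 124 125 124 122 121 126 121 124 126 127 128 127 128 125 124 124 122 127 121 121 125 123 120 125 122 125 125
212  121 127 126 125 124 122 122 122 125 122 124 123 122 125 130 128 129 129 129 127 126 122 126 122 124 127 125 125 125 123 124 124
220  122 125 124 129 122 126 126 123 125 125 124 124 125 127 127 127 127 125 124 125 125 120 126 122 125 126 123 126 127 124 126 123
228  123 127 124 125 123 122 126 123 120 125 123 123 124 126 126 126 126 125 125 125 123 123 123 126 122 126 124 124 126 125 124 127
236  124 125 125 126 123 123 128 125 126 127 123 125 127 125 126 127 121 125 124 125 126 123 126 125 124 127 123 124 123 122 123 125
```

This jar has been knocked about 2–3 cm aside: its cap is now at (293,160), roughly (0.450,−0.370). I'll follow it there.

```bash
python3 -m crank '[{"dx":-0.018,"dy":-0.024,"dz":0,"twist":0,"grip":1},{"dx":-0.018,"dy":-0.024,"dz":-0.03,"twist":0,"grip":1},{"dx":-0.018,"dy":-0.024,"dz":-0.05,"twist":0,"grip":1},{"dx":-0.018,"dy":-0.024,"dz":-0.06,"twist":0,"grip":1},{"dx":-0.018,"dy":-0.024,"dz":-0.06,"twist":0,"grip":1}]'
python3 -c "
from capfind import *
s,im=snap('wrist','w20.png');print(s['eef_pos'],s['ee_rot'],s['t'],s['width'])
print(capfind(im,s,(.450,-.371),.026),proj('wrist',[.449,-.369,.07],s))
"
```

```text
t: 37.22
eef_pos: [0.4484, -0.3606, 0.1339]
ee_rot: [3.138, 0.002, -1.632]
force: [0.1, -0.4, 0.2]
width: 0.0875
gripper_force: 0.0
[ 0.44843925 -0.36058855  0.13392585] [ 3.13770225e+00  1.58303198e-03 -1.63172839e+00] 37.2167 0.0875270329552503
(np.float32(33.186485), array([ 0.451, -0.374])) [[275.9553136  198.56232076]]
```

```bash
python3 -m crank '[{"dx":0,"dy":-0.009,"dz":-0.03,"twist":0,"grip":1},{"dx":0,"dy":-0.009,"dz":-0.06,"twist":0,"grip":1},{"dx":0,"dy":-0.009,"dz":-0.09,"twist":0,"grip":1},{"dx":0,"dy":-0.009,"dz":-0.109,"twist":0,"grip":1},{"dx":0,"dy":-0.009,"dz":-0.109,"twist":0,"grip":0.7}]' 25
python3 -m crank '[{"dx":0,"dy":0,"dz":0,"twist":0,"grip":0.6},{"dx":0,"dy":0,"dz":0,"twist":0,"grip":0.5},{"dx":0,"dy":0,"dz":0,"twist":0,"grip":0.4},{"dx":0,"dy":0,"dz":0,"twist":0,"grip":0.4},{"dx":0,"dy":0,"dz":0,"twist":0,"grip":0.4}]' 25
python3 -c "
from h import *
s,im=snap('wrist','w21.png');print(s['eef_pos'],s['ee_rot'],s['t'],s['width'])
print(proj('wrist',[[*s['eef_pos'][:2],.07]],s))
g=cv2.cvtColor(im,cv2.COLOR_RGB2GRAY)
for r in range(190,288,6): print(r,''.join('%4d'%x for x in g[r,218:348:5]))
"
```

```text
t: 37.68
eef_pos: [0.4485, -0.3694, 0.0244]
ee_rot: [3.137, 0.002, -1.63]
force: [0.2, 0.7, 0.5]
width: 0.0847
gripper_force: 0.0
t: 38.1
eef_pos: [0.4506, -0.3709, 0.0282]
ee_rot: [-3.139, -0.001, -1.63]
force: [-0.2, 0.7, -0.6]
width: 0.0619
gripper_force: 0.0
[ 0.45060717 -0.37085216  0.02824275] [-3.13943839e+00 -7.85610900e-04 -1.62990965e+00] 38.1 0.0619481586978872
[[278.7805645  264.37954698]]
190  134 135 130 134 129 136 129 132 119  70  75  83  86  84  70  72 133 135 134 136 138 134 137 132 131 138
196  131 132 129 134 133 140 133  74  81  84  81  85  86  81  85  81  76 130 137 135 136 135 136 134 130 136
202  129 132 130 135 134 136  80  83  81  81  81  83  84  85  83  82  83  81 137 137 138 134 135 132 134 137
208  129 131 131 137 137 136  83  80  80  73  55  58  50  56  63  82  83  82 102 137 135 136 138 132 133 136
214  132 135 132 134 135 109  82  49  50  48  55  55  72  55  56  53  53  73  83 138 136 137 136 134 131 138
220  132 135 134 136 134  80  50  68  95  97  94  93  95  95  96  95  90  53  56 127 133 136 133 133 132 139
226  134 135 133 132 136  46  92  95  93 
[... 457 characters left out ...]
94  90  95  93  91  95  92 117  40  25  78  79
256   13 117 135  93  91  93  94  94  93  90  94  94  92  93  94  93  92  95  93  92  90 112  32  31  29  81
262   13  91 133  94  91  92  94  91  94  92  94  89  90  96  91  94  94  94  93  95  94 121  29  24  27  87
268   19  49 134 103  95  94  91  92  93  95  92  93  93  92  94  92  94  93  92  92  92 134  32  30  34  27
274   16  84 129 135  94  94  91  89  94  93  91  93  95  92  92  92  90  91  94  89  92 134  21  30  30  32
280   16 132 131 134 128  94  91  94  93  93  92  93  93  93  93  91  94  92  91  94 130 134  92  21  28  27
286   35  43  44  44  45  41  40  42  39  42  44  43  37  38  41  42  42  45  39  44  45  46  45  42  40  39
```

```bash
python3 -m crank '[{"dx":0,"dy":-0.0035,"dz":-0.003,"twist":0,"grip":0.4},{"dx":0,"dy":-0.0035,"dz":-0.003,"twist":0,"grip":0.35},{"dx":0,"dy":-0.0035,"dz":-0.003,"twist":0,"grip":0.3},{"dx":0,"dy":-0.0035,"dz":-0.003,"twist":0,"grip":0.25},{"dx":0,"dy":-0.0035,"dz":-0.003,"twist":0,"grip":0.2}]' 25
python3 -m crank '[{"dx":0,"dy":0,"dz":0,"twist":0,"grip":0.15},{"dx":0,"dy":0,"dz":0,"twist":0,"grip":0.1},{"dx":0,"dy":0,"dz":0,"twist":0,"grip":0.1},{"dx":0,"dy":0,"dz":0,"twist":0,"grip":0.1},{"dx":0,"dy":0,"dz":0,"twist":0,"grip":0.1}]' 25
python3 -m crank '[{"dx":0,"dy":0,"dz":0,"twist":0,"grip":0.05},{"dx":0,"dy":0,"dz":0,"twist":0,"grip":0.0},{"dx":0,"dy":0,"dz":0.005,"twist":0,"grip":0.0},{"dx":0,"dy":0,"dz":0.015,"twist":0,"grip":0.0},{"dx":0,"dy":0,"dz":0.03,"twist":0,"grip":0.0}]' 35
```

```text
t: 38.57
eef_pos: [0.4497, -0.3741, 0.0237]
ee_rot: [3.141, 0.0, -1.63]
force: [-0.3, -0.6, -0.1]
width: 0.0538
gripper_force: 0.0
t: 38.98
eef_pos: [0.4494, -0.374, 0.0238]
ee_rot: [3.141, 0.0, -1.63]
force: [-2.0, 0.5, 0.8]
width: 0.0512
gripper_force: 25.0
t: 39.4
eef_pos: [0.4492, -0.3736, 0.0536]
ee_rot: [3.14, 0.001, -1.63]
force: [1.0, -0.2, -1.7]
width: 0.0509
gripper_force: 35.0
```

```bash
python3 -m crank '[{"dx":0,"dy":0,"dz":0.04,"twist":0,"grip":0},{"dx":0,"dy":0,"dz":0.08,"twist":0,"grip":0},{"dx":0,"dy":0,"dz":0.12,"twist":0,"grip":0},{"dx":0,"dy":0.01,"dz":0.155,"twist":0,"grip":0},{"dx":0.01,"dy":0.04,"dz":0.165,"twist":0,"grip":0}]'
python3 -m crank '[{"dx":0.01,"dy":0.04,"dz":0,"twist":0,"grip":0},{"dx":0.02,"dy":0.08,"dz":0,"twist":0,"grip":0},{"dx":0.03,"dy":0.115,"dz":0,"twist":0,"grip":0},{"dx":0.04,"dy":0.155,"dz":0,"twist":0,"grip":0},{"dx":0.05,"dy":0.195,"dz":0,"twist":0,"grip":0}]'
python3 -m crank '[{"dx":0.01,"dy":0.04,"dz":0,"twist":0,"grip":0},{"dx":0.014,"dy":0.08,"dz":0,"twist":0,"grip":0},{"dx":0.014,"dy":0.12,"dz":0,"twist":0,"grip":0},{"dx":0.014,"dy":0.16,"dz":0,"twist":0,"grip":0},{"dx":0.014,"dy":0.2,"dz":0,"twist":0,"grip":0}]'
python3 -m crank '[{"dx":0,"dy":0.006,"dz":0,"twist":0,"grip":0},{"dx":0,"dy":0.006,"dz":0,"twist":0,"grip":0},{"dx":0,"dy":0.006,"dz":0,"twist":0,"grip":0},{"dx":0,"dy":0.006,"dz":0,"twist":0,"grip":0},{"dx":0,"dy":0.006,"dz":0,"twist":0,"grip":0}]'
python3 -c "
from ang import *
s,im=snap('wrist','w22.png');print(s['eef_pos'],s['ee_rot'],s['t'],s['width'])
print(proj('wrist',[[.523,.069,.043],[*s['eef_pos'][:2],s['eef_pos'][2]+.0463]],s))
g=cv2.cvtColor(im,cv2.COLOR_RGB2GRAY)
for r in range(140,244,6): print(r,''.join('%4d'%x for x in g[r,208:348:5]))
from capw import cap
print(cap(im,0))
"
```

```text
t: 39.82
eef_pos: [0.4614, -0.3374, 0.2264]
ee_rot: [-3.133, -0.005, -1.632]
force: [2.2, 0.4, -1.6]
width: 0.0506
gripper_force: 35.0
t: 40.23
eef_pos: [0.51, -0.1372, 0.2201]
ee_rot: [-3.14, 0.0, -1.63]
force: [1.0, 0.9, -2.4]
width: 0.0511
gripper_force: 35.0
t: 40.65
eef_pos: [0.5235, 0.0631, 0.22]
ee_rot: [-3.14, 0.001, -1.63]
force: [0.5, 0.2, -2.4]
width: 0.0513
gripper_force: 35.0
t: 41.07
eef_pos: [0.5238, 0.0659, 0.2191]
ee_rot: [-3.141, 0.0, -1.631]
force: [0.4, -1.2, -1.6]
width: 0.0513
gripper_force: 35.0
[0.52377371 0.06594926 0.21914403] [-3.14131610e+00  1.27339947e-04 -1.63127239e+00] 41.0667 0.05133391984058126
[[277.43177395 182.71543629]
 [279.02456277 268.46518362]]
140   42  42  36  44  90 120  96  79  98 100 154 169 169 172 173 174 172 178 193 192 139 136 139 141 140 136 138 137
146  161 162 163 165 164 166 163 164 165 165 167 166 167 169 171 170 167 168 195 192 146 136 138 136 139 136 138 141
152  165 164 163 163 164 167 166 167 165 163 165 166 167 170 170 171 171 170 190 192 133 137 139 137 138 136 139 142
158  159 159 161 161 159 162 162 159 160 162 165  78 
[... 1086 characters left out ...]
88 134 137 139 138 135 134 140
218  164 161 160 142  51  91  97  81  83  85  54  51  52  49  51  55  53  64  84  84 134 129 135 139 134 135 139 140
224  158 161 161  98  31  64  81  80  54  50  52  79  93  98  98  93  69  51  50  62  85  47  33 138 134 135 135 140
230  158 160 159  71  31  58  63  52  86  96  99  98  97  98  98  98  95  96  97  57  52 112 141 137 135 133 135 137
236   32  27  29  35  31  33  52  97  98  99  98  99  97  98  99  99  98  95  98  98  95  54 151 137 135 138 134 137
242  170 168 169 105 121  95  98  99  98  97  96  94  97  98  99  97  98  94  98  96  99  97 151 135 133 133 133 136
[[274.5 270.5  48.2]
 [274.5 225.5  33.5]
 [279.5 190.5  32.2]
 [231.5 268.5  43.5]]
```

```bash
python3 -m crank '[{"dx":0,"dy":0.0035,"dz":-0.03,"twist":0,"grip":0},{"dx":0,"dy":0.0035,"dz":-0.07,"twist":0,"grip":0},{"dx":0,"dy":0.0035,"dz":-0.105,"twist":0,"grip":0},{"dx":0,"dy":0.0035,"dz":-0.13,"twist":0,"grip":0},{"dx":0,"dy":0.0035,"dz":-0.145,"twist":0,"grip":0}]'
python3 -m crank '[{"dx":0,"dy":0,"dz":-0.003,"twist":0,"grip":0},{"dx":0,"dy":0,"dz":-0.006,"twist":0,"grip":0},{"dx":0,"dy":0,"dz":-0.009,"twist":0,"grip":0},{"dx":0,"dy":0,"dz":-0.012,"twist":0,"grip":0},{"dx":0,"dy":0,"dz":-0.015,"twist":0,"grip":0}]'
```

```text
t: 41.53
eef_pos: [0.522, 0.0686, 0.0708]
ee_rot: [3.138, -0.002, -1.632]
force: [-0.2, 0.2, -2.1]
width: 0.0512
gripper_force: 35.0
t: 41.95
eef_pos: [0.5247, 0.0707, 0.0598]
ee_rot: [-3.14, 0.001, -1.63]
force: [0.3, -0.3, -1.4]
width: 0.0511
gripper_force: 35.0
```

```bash
python3 -m crank '[{"dx":-0.0005,"dy":-0.001,"dz":-0.003,"twist":0,"grip":0},{"dx":-0.0005,"dy":-0.001,"dz":-0.006,"twist":0,"grip":0},{"dx":-0.0005,"dy":-0.001,"dz":-0.009,"twist":0,"grip":0},{"dx":-0.0005,"dy":-0.001,"dz":-0.0105,"twist":0,"grip":0},{"dx":-0.0005,"dy":-0.001,"dz":-0.0105,"twist":0,"grip":0}]'
```

```text
t: 42.37
eef_pos: [0.5236, 0.0695, 0.0487]
ee_rot: [-3.141, -0.0, -1.629]
force: [-1.1, -0.5, 1.6]
width: 0.051
gripper_force: 35.0
```

```bash
python3 -m crank '[{"dx":0,"dy":0,"dz":0,"twist":0,"grip":0.7},{"dx":0,"dy":0,"dz":0,"twist":0,"grip":0.7},{"dx":0,"dy":0,"dz":0,"twist":0,"grip":0.7},{"dx":0,"dy":0,"dz":0,"twist":0,"grip":0.7},{"dx":0,"dy":0,"dz":0.015,"twist":0,"grip":0.7}]'
python3 -m crank '[{"dx":0,"dy":0,"dz":0.03,"twist":0,"grip":0.6},{"dx":0,"dy":0,"dz":0.065,"twist":0,"grip":0.6},{"dx":0,"dy":0,"dz":0.1,"twist":7,"grip":0.5},{"dx":0,"dy":-0.03,"dz":0.13,"twist":14,"grip":0.4},{"dx":0,"dy":-0.06,"dz":0.15,"twist":21,"grip":0.3}]'
python3 -m crank '[{"dx":0,"dy":-0.03,"dz":0,"twist":7,"grip":0.3},{"dx":0,"dy":-0.06,"dz":0,"twist":14,"grip":0.3},{"dx":0,"dy":-0.09,"dz":0,"twist":21,"grip":0.3},{"dx":-0.002,"dy":-0.12,"dz":0,"twist":28,"grip":0.3},{"dx":-0.002,"dy":-0.136,"dz":0,"twist":35,"grip":0.3}]'
python3 -m crank '[{"dx":0,"dy":0,"dz":0,"twist":7,"grip":0.3},{"dx":0,"dy":0,"dz":0,"twist":14,"grip":0.3},{"dx":0,"dy":0,"dz":0,"twist":19,"grip":0.3},{"dx":0,"dy":0,"dz":0,"twist":19,"grip":0.3},{"dx":0,"dy":0,"dz":0,"twist":19,"grip":0.3}]'
python3 -c "
from h import *
s,im=snap('wrist','w23.png');print(s['eef_pos'],s['ee_rot'],s['t'],s['width'],s['q'][5])
print(proj('wrist',[[.521,-.127,.156]],s))
g=im.max(2)
m=(g<60).astype(np.uint8);m[240:]=0;m[:110]=0;m[:,:225]=0;m[:,330:]=0
c=max(cv2.findContours(m,0,1)[0],key=cv2.contourArea);print(cv2.minAreaRect(c),cv2.contourArea(c))
"
```

```text
t: 42.78
eef_pos: [0.5215, 0.0688, 0.0611]
ee_rot: [3.137, -0.002, -1.631]
force: [-0.2, 0.2, -0.5]
width: 0.0734
gripper_force: 0.0
t: 43.2
eef_pos: [0.5244, 0.0099, 0.2168]
ee_rot: [-3.138, -0.0, -1.254]
force: [1.2, -0.4, -0.3]
width: 0.0599
gripper_force: 0.0
t: 43.62
eef_pos: [0.5207, -0.129, 0.2134]
ee_rot: [3.141, -0.0, -0.648]
force: [-1.0, 0.6, 0.1]
width: 0.0569
gripper_force: 0.0
t: 44.03
eef_pos: [0.5212, -0.1266, 0.2133]
ee_rot: [3.142, 0.0, -0.324]
force: [1.3, -1.3, -0.1]
width: 0.0569
gripper_force: 0.0
[ 0.52123289 -0.1265987   0.21328682] [ 3.14157813e+00  7.02200805e-05 -3.24047256e-01] 44.0333 0.056948021100307736 1.1193670537951714
[[277.95784817 209.84817875]]
((277.0, 201.0), (76.0, 22.0), 90.0) 1248.0
```

```bash
python3 -m crank '[{"dx":0,"dy":0,"dz":-0.03,"twist":0,"grip":0.3},{"dx":0,"dy":0,"dz":-0.06,"twist":0,"grip":0.3},{"dx":0,"dy":0,"dz":-0.085,"twist":0,"grip":0.2},{"dx":0,"dy":0,"dz":-0.094,"twist":0,"grip":-0.1},{"dx":0,"dy":0,"dz":-0.094,"twist":0,"grip":-0.4}]' 50
python3 -m crank '[{"dx":0,"dy":0,"dz":0,"twist":0,"grip":-0.6},{"dx":0,"dy":0,"dz":0,"twist":0,"grip":-0.7},{"dx":0,"dy":0,"dz":0,"twist":0,"grip":-0.8},{"dx":0,"dy":0,"dz":0,"twist":0,"grip":-0.8},{"dx":0,"dy":0,"dz":0,"twist":0,"grip":-0.8}]'
python3 -m crank '[{"dx":0,"dy":0,"dz":0.001,"twist":0,"grip":-0.8},{"dx":0,"dy":0,"dz":0.001,"twist":-4,"grip":-0.8},{"dx":0,"dy":0,"dz":0.001,"twist":-8,"grip":-0.8},{"dx":0,"dy":0,"dz":0.001,"twist":-12,"grip":-0.8},{"dx":0,"dy":0,"dz":0.001,"twist":-16,"grip":-0.8}]'
python3 -m crank '[{"dx":0,"dy":0,"dz":0,"twist":-4,"grip":-0.8},{"dx":0,"dy":0,"dz":0,"twist":-8,"grip":-0.8},{"dx":0,"dy":0,"dz":0,"twist":-12,"grip":-0.8},{"dx":0,"dy":0,"dz":0,"twist":-16,"grip":-0.8},{"dx":0,"dy":0,"dz":0,"twist":-20,"grip":-0.8}]'
python3 -m crank '[{"dx":0,"dy":0,"dz":0,"twist":-4,"grip":-0.8},{"dx":0,"dy":0,"dz":0,"twist":-8,"grip":-0.8},{"dx":0,"dy":0,"dz":0,"twist":-12,"grip":-0.8},{"dx":0,"dy":0,"dz":0,"twist":-16,"grip":-0.8},{"dx":0,"dy":0,"dz":0,"twist":-20,"grip":-0.8}]'
python3 -m crank '[{"dx":0,"dy":0,"dz":0,"twist":-3,"grip":-0.8},{"dx":0,"dy":0,"dz":0,"twist":-6,"grip":-0.8},{"dx":0,"dy":0,"dz":0,"twist":-9,"grip":-0.8},{"dx":0,"dy":0,"dz":0,"twist":-11,"grip":-0.8},{"dx":0,"dy":0,"dz":0,"twist":-13,"grip":-0.8}]'
python3 - <<'E'
from ang import *
s,im=snap('side','s8.png');s2,t=snap('top','top9.png')
print(s['ee_rot'],s['q'][5])
for z in(.03,.043): print(angle('side',im,None,(4,5),z=z,rng=np.arange(140,240,1.)),angle('top',t,None,(4,5),z=z,rng=np.arange(140,240,1.)))
E
```

```text
t: 44.5
eef_pos: [0.5197, -0.1265, 0.1172]
ee_rot: [3.14, 0.004, -0.323]
force: [-0.1, 0.0, -0.0]
width: 0.0444
gripper_force: 0.0
t: 44.92
eef_pos: [0.522, -0.1267, 0.1206]
ee_rot: [-3.141, -0.002, -0.321]
force: [-4.5, -2.7, 22.2]
width: 0.013
gripper_force: 12.0
t: 45.33
eef_pos: [0.5227, -0.1267, 0.1221]
ee_rot: [-3.14, -0.003, -0.603]
force: [-0.8, -0.4, 7.5]
width: 0.0089
gripper_force: 3.4
t: 45.75
eef_pos: [0.5227, -0.127, 0.1223]
ee_rot: [-3.139, -0.003, -0.952]
force: [-0.8, -0.8, 7.5]
width: 0.0088
gripper_force: 4.1
t: 46.17
eef_pos: [0.5225, -0.1273, 0.1224]
ee_rot: [-3.139, -0.002, -1.301]
force: [-1.4, -1.4, 8.7]
width: 0.0085
gripper_force: 4.4
t: 46.58
eef_pos: [0.5224, -0.1274, 0.1224]
ee_rot: [-3.139, -0.001, -1.527]
force: [-1.5, -1.3, 9.6]
width: 0.0087
gripper_force: 4.7
[-3.13885628e+00 -1.49723934e-03 -1.52655141e+00] -0.08386350755492124
(np.float64(170.0), np.float64(106.6), array([ 88.5,  93.3, 100.7, 105.9])) (np.float64(162.0), np.float64(78.6), array([58.3, 63.3, 71.1, 78. ]))
(np.float64(167.0), np.float64(85.1), array([72.8, 73.4, 79.4, 84.9])) (np.float64(163.0), np.float64(78.2), array([58.9, 63.3, 72.1, 77. ]))
```

The grip reads abnormal (9 mm at 4 N). I'll open, rise and measure.

```bash
python3 -m crank '[{"dx":0,"dy":0,"dz":0,"twist":0,"grip":0.3},{"dx":0,"dy":0,"dz":0,"twist":0,"grip":0.3},{"dx":0,"dy":0,"dz":0,"twist":0,"grip":0.3},{"dx":0,"dy":0,"dz":0,"twist":0,"grip":0.3},{"dx":0,"dy":0,"dz":0,"twist":0,"grip":0.3}]'
python3 -m crank '[{"dx":0,"dy":0,"dz":0,"twist":0,"grip":0.3},{"dx":0,"dy":0,"dz":0.02,"twist":0,"grip":0.3},{"dx":0,"dy":0,"dz":0.05,"twist":0,"grip":0.3},{"dx":0,"dy":0,"dz":0.09,"twist":0,"grip":0.3},{"dx":0,"dy":0,"dz":0.09,"twist":0,"grip":0.3}]'
python3 - <<'E'
from ang import *
s,im=snap('wrist','w24.png');print(s['eef_pos'],s['ee_rot'],s['t'],s['width'],s['q'][5])
print(proj('wrist',[[.521,-.127,.156],[.521,-.127,.120],[.521,-.127,.075]],s))
g=im.max(2)
m=(g<60).astype(np.uint8);m[243:]=0;m[:90]=0;m[:,:205]=0;m[:,345:]=0
c=max(cv2.findContours(m,0,1)[0],key=cv2.contourArea);print(cv2.minAreaRect(c),cv2.contourArea(c))
for r in range(130,250,6): print(r,''.join('%4d'%x for x in g[r,208:348:5]))
s2,t=snap('top','top10.png')
for z in(.03,.043): print(angle('top',t,None,(4,5),z=z,rng=np.arange(0,360,1.)))
E
```

```text
t: 47.1
eef_pos: [0.5229, -0.1268, 0.1223]
ee_rot: [-3.138, -0.001, -1.525]
force: [-0.2, -0.1, 6.9]
width: 0.0367
gripper_force: 3.6
t: 47.52
eef_pos: [0.5253, -0.1273, 0.2185]
ee_rot: [-3.13, -0.002, -1.524]
force: [1.1, 0.2, 1.4]
width: 0.0566
gripper_force: 0.0
[ 0.52533477 -0.1273323   0.21850565] [-3.13010785e+00 -2.15998928e-03 -1.52423366e+00] 47.5167 0.05658741254160263 -0.08207628000631764
[[282.93486109 208.66480851]
 [282.41265463 197.80937855]
 [281.90635558 187.28173933]]
((281.1636047363281, 203.2133026123047), (74.08821868896484, 33.899017333984375), 17.818889617919922) 1745.5
130  138 142 138 142 144 142 143 145 145 142 145 147 140 145 140 143 146 141 139 140 138 138 141 139 137 142 140 137
136  141 141 140 145 145 142 145 148 144 141 142 146 146 143 140 143 146 142 141 137 139 140 138 138 139 139 138 139
142  141 144 143 145 145 142 147 147 146 142 144 146 141 144 145 142 143 140 140 137 136 137 139 140 139 139 137 140
148  145 140 138 142 145 142 144 132 109 107 115 119 116 117 125 126 124 132 131 129 127 138 138 141 143 139 139 142
154  145 142 139 145 145 143 144
[... 1289 characters left out ...]
85 191 188 187 188 188 178  91  40  42  41  45  42  45  46 144 142 137 144 142 143
226  163 160 168 168 169 171 168 112 159 189 185 188 186 188 183 187 186 178  41  39  41 119 143 143 141 140 143 146
232   52 160 162 166 165 160 163 166 164 157 121 188 185 185 185 190 185 185  74  76 167 138 142 141 142 140 143 148
238  103 163 169 172 169 172 170 160 145 123 170 158 181 188 184 186 186 182 127 163 141 151 145 141 145 140 141 145
244  110  90 148  70 172 172 108 126 128 131 104 109 171 151 185 182 184 180 177 161 161 147 146 105  65 115 121 118
(np.float64(0.0), np.float64(131.2), array([112.7, 119.9, 127.2, 130.2]))
(np.float64(358.0), np.float64(131.4), array([113.7, 120.4, 127.5, 130.8]))
```

The key stayed at home and did not turn. The handle in the image runs from (250,195) to (312,225), which is −19° in the world, and the carousel is unchanged. I'll regrip with less force and a gradual close.

```bash
python3 -m crank '[{"dx":-0.003,"dy":0,"dz":0,"twist":7,"grip":0.3},{"dx":-0.003,"dy":0,"dz":0,"twist":14,"grip":0.3},{"dx":-0.003,"dy":0,"dz":0,"twist":21,"grip":0.3},{"dx":-0.003,"dy":0,"dz":0,"twist":28,"grip":0.2},{"dx":-0.003,"dy":0,"dz":0,"twist":35,"grip":0.1}]' 25
python3 -m crank '[{"dx":0,"dy":0,"dz":0,"twist":7,"grip":0},{"dx":0,"dy":0,"dz":0,"twist":14,"grip":0},{"dx":0,"dy":0,"dz":0,"twist":21,"grip":0},{"dx":0,"dy":0,"dz":0,"twist":28,"grip":0},{"dx":0,"dy":0,"dz":0,"twist":34,"grip":0}]'
python3 -m crank '[{"dx":0,"dy":0,"dz":0,"twist":0,"grip":0},{"dx":0,"dy":0,"dz":0,"twist":0,"grip":0},{"dx":0,"dy":0,"dz":0,"twist":0,"grip":0},{"dx":0,"dy":0,"dz":0,"twist":0,"grip":0},{"dx":0,"dy":0,"dz":0,"twist":0,"grip":0}]'
python3 - <<'E'
from h import *
s,im=snap('wrist','w25.png');print(s['eef_pos'],s['ee_rot'],s['t'],s['width'],s['q'][5])
P=[[*(np.array(s['eef_pos'])+R.from_euler('xyz',s['ee_rot']).as_matrix()@np.array([a,b,s['eef_pos'][2]-.156]))] for a in(.035,-.035) for b in(-.008,.008)]
print(proj('wrist',P,s).round(0).tolist())
g=im.max(2)
for r in range(150,250,6): print(r,''.join('%4d'%x for x in g[r,238:328:4]))
E
```

```text
t: 48.03
eef_pos: [0.5177, -0.1265, 0.2094]
ee_rot: [3.141, 0.001, -0.909]
force: [0.6, 0.1, -0.5]
width: 0.0508
gripper_force: 0.0
t: 48.45
eef_pos: [0.5177, -0.1265, 0.2094]
ee_rot: [3.141, 0.001, -0.315]
force: [0.7, -0.4, 0.3]
width: 0.0438
gripper_force: 0.0
t: 48.87
eef_pos: [0.5182, -0.1266, 0.2102]
ee_rot: [3.142, 0.0, -0.323]
force: [0.7, 0.2, 0.0]
width: 0.0438
gripper_force: 0.0
[ 0.51821617 -0.12657299  0.21021785] [ 3.14150594e+00  1.67230476e-04 -3.22619402e-01] 48.8667 0.043830803338683215 1.1199459728307244
[[268.0, 172.0], [287.0, 172.0], [269.0, 247.0], [286.0, 247.0]]
150  197 199 197 200 197 198 197 149  69  66  67  74  98 196 180 144 146 149 145 145 146 146 146
156  197 197 199 197 195  97  69 113 120 117 118 117 117  93  89 143 147 146 145 140 146 145 144
162  196 200 199 195  69 120 120 108 109  89 127 128 112 119 118  72 147 145 147 142 139 140 147
168  195 198 196 102 118 125  38  38  40  39  48 120 119 126 124 117 128 143 146 143 140 144 140
174  199 196 202 117 108  92  42  45  42  48  38  80 115 121 124 124 116 140 141 144 145 140 139
180  198 196 193 116 
[... 442 characters left out ...]
9 142 141 139 144 141
210   88  80  75 191 191 194  37  39  45  40  35 124 136 140 142 139 140 142 144 141 139 145 139
216   78  77 140 194 190 178  41  40  36  38  33 140 143 144 142 139 143 137 141 140 139 140 142
222  115  71 143 145 147 143  70  37  39  44  39 139 142 139 138 140 140 139 141 140 142 142 143
228  131  79 148 149 144 145  79  40  35  36  37 143 138 141 139 140 141 143 143 141 143 144 145
234  160 162 145 143 143 146 102  34  39  38  39 141 142 139 142 141 144 144 138 145 147 144 146
240  164 164 147 140 139 145 120  36  33  39  36 142 143 140 142 141 144 144 142 143 146 144 141
246  131 144 145 148 147 149 146 146 142 145 146 146 143 142 145 142 143 142 137  36  38  94  90
```

```bash
python3 -m crank '[{"dx":0.004,"dy":0.0015,"dz":-0.03,"twist":0,"grip":0},{"dx":0.004,"dy":0.0015,"dz":-0.06,"twist":0,"grip":0},{"dx":0.004,"dy":0.0015,"dz":-0.08,"twist":0,"grip":0},{"dx":0.004,"dy":0.0015,"dz":-0.092,"twist":0,"grip":-0.2},{"dx":0.004,"dy":0.0015,"dz":-0.092,"twist":0,"grip":-0.3}]' 25
python3 -m crank '[{"dx":0,"dy":0,"dz":0,"twist":0,"grip":-0.4},{"dx":0,"dy":0,"dz":0,"twist":0,"grip":-0.45},{"dx":0,"dy":0,"dz":0,"twist":0,"grip":-0.5},{"dx":0,"dy":0,"dz":0,"twist":0,"grip":-0.55},{"dx":0,"dy":0,"dz":0,"twist":0,"grip":-0.57}]' 25
python3 -m crank '[{"dx":0,"dy":0,"dz":0,"twist":0,"grip":-0.6},{"dx":0,"dy":0,"dz":0,"twist":0,"grip":-0.62},{"dx":0,"dy":0,"dz":0,"twist":0,"grip":-0.64},{"dx":0,"dy":0,"dz":0,"twist":0,"grip":-0.65},{"dx":0,"dy":0,"dz":0,"twist":0,"grip":-0.66}]' 25
```

```text
t: 49.33
eef_pos: [0.5202, -0.125, 0.1154]
ee_rot: [3.14, 0.005, -0.322]
force: [0.3, -0.2, -0.9]
width: 0.0353
gripper_force: 0.0
t: 49.75
eef_pos: [0.5228, -0.125, 0.1192]
ee_rot: [-3.141, -0.002, -0.321]
force: [-0.2, 0.1, -0.8]
width: 0.0197
gripper_force: 0.0
t: 50.17
eef_pos: [0.5226, -0.1251, 0.1186]
ee_rot: [-3.142, -0.001, -0.321]
force: [1.0, 0.5, 2.4]
width: 0.0156
gripper_force: 21.6
```

```bash
python3 -m crank '[{"dx":0,"dy":0,"dz":0,"twist":0,"grip":-0.7},{"dx":0,"dy":0,"dz":0,"twist":0,"grip":-0.7},{"dx":0,"dy":0,"dz":0,"twist":-3,"grip":-0.7},{"dx":0,"dy":0,"dz":0,"twist":-6,"grip":-0.7},{"dx":0,"dy":0,"dz":0,"twist":-9,"grip":-0.7}]' 30
python3 -m crank '[{"dx":0,"dy":0,"dz":0,"twist":-4,"grip":-0.7},{"dx":0,"dy":0,"dz":0,"twist":-8,"grip":-0.7},{"dx":0,"dy":0,"dz":0,"twist":-12,"grip":-0.7},{"dx":0,"dy":0,"dz":0,"twist":-16,"grip":-0.7},{"dx":0,"dy":0,"dz":0,"twist":-20,"grip":-0.7}]' 30
```

```text
t: 50.58
eef_pos: [0.5226, -0.1252, 0.1186]
ee_rot: [3.142, -0.001, -0.48]
force: [0.6, -1.9, 2.7]
width: 0.0153
gripper_force: 30.4
t: 51.0
eef_pos: [0.5231, -0.1253, 0.1186]
ee_rot: [-3.141, -0.001, -0.83]
force: [1.7, -0.8, 0.9]
width: 0.0151
gripper_force: 29.7
```

```bash
python3 -m crank '[{"dx":0,"dy":0,"dz":0,"twist":-4,"grip":-0.7},{"dx":0,"dy":0,"dz":0,"twist":-8,"grip":-0.7},{"dx":0,"dy":0,"dz":0,"twist":-12,"grip":-0.7},{"dx":0,"dy":0,"dz":0,"twist":-16,"grip":-0.7},{"dx":0,"dy":0,"dz":0,"twist":-20,"grip":-0.7}]' 30
python3 -m crank '[{"dx":0,"dy":0,"dz":0,"twist":-4,"grip":-0.7},{"dx":0,"dy":0,"dz":0,"twist":-8,"grip":-0.7},{"dx":0,"dy":0,"dz":0,"twist":-12,"grip":-0.7},{"dx":0,"dy":0,"dz":0,"twist":-15,"grip":-0.7},{"dx":0,"dy":0,"dz":0,"twist":-18,"grip":-0.7}]' 30
python3 -m crank '[{"dx":0,"dy":0,"dz":0,"twist":-2,"grip":-0.7},{"dx":0,"dy":0,"dz":0,"twist":-4,"grip":-0.7},{"dx":0,"dy":0,"dz":0,"twist":-5,"grip":-0.7},{"dx":0,"dy":0,"dz":0,"twist":-6,"grip":-0.7},{"dx":0,"dy":0,"dz":0,"twist":-7,"grip":-0.7}]' 30
python3 - <<'E'
from ang import *
s,im=snap('side','s9.png');s2,t=snap('top','top11.png')
print(s['ee_rot'],s['q'][5])
for z in(.03,.043): print(angle('side',im,None,(4,5),z=z),angle('top',t,None,(4,5),z=z))
# visible upper half in top: print plan coarse
N=30;u=(np.arange(N)+.5)/N*.27-.135
X,Y=np.meshgrid(AX[0]-u,AX[1]-u,indexing='ij')
q=proj('top',np.c_[X.ravel(),Y.ravel(),np.full(X.size,.043)]).astype(np.float32).reshape(N,N,2)
v=cv2.remap(t,q[...,0],q[...,1],1)
print('\n'.join(''.join('%4d'%x for x in r) for r in v.max(2)))
E
```

```text
t: 51.42
eef_pos: [0.5234, -0.1254, 0.1187]
ee_rot: [-3.14, -0.001, -1.179]
force: [2.7, -1.7, 0.3]
width: 0.015
gripper_force: 29.8
t: 51.83
eef_pos: [0.5235, -0.1255, 0.1187]
ee_rot: [-3.14, -0.001, -1.493]
force: [3.7, -4.1, -0.4]
width: 0.0151
gripper_force: 29.8
t: 52.25
eef_pos: [0.5231, -0.1254, 0.1187]
ee_rot: [-3.14, -0.0, -1.613]
force: [4.1, -2.5, 0.4]
width: 0.0154
gripper_force: 29.9
[-3.14017464e+00 -4.67536787e-04 -1.61300208e+00] -0.17260125385779942
(np.float64(222.0), np.float64(188.0), array([157.4, 174.6, 183. , 187.5])) (np.float64(39.0), np.float64(150.1), array([116.2, 132.3, 144.5, 149.1]))
(np.float64(218.0), np.float64(189.7), array([133.4, 156.6, 177.2, 188.3])) (np.float64(38.0), np.float64(152.7), array([119.6, 138. , 148.4, 152.2]))
 128 173 172 173 173 174 173 173 173 169 174 171 172 173 174 174 179 178 179 169 181 174 182 186 188 187 194 138 128 176
 131 196 201 205 205 205 204 206 205 205 205 207 208 208 208 207 206 208 202 206 203 205 203 202 202 201 203 123 166 173
 127 175 205 206 204 205 207 207 203 205 199 190 187 189 187 190 171 148 148 148 209 
[... 2602 characters left out ...]
 86  85  84  86  82  85  84  82  78  70  66  68  67  66  66  68  67  66  73  79  78  78  77 145
  72  86  86  86  86  84  86  84  84  82  71  68  67  67  67  67  67  67  67  68  66  66  68  67  65  65  68  75  75 136
  73  86  84  83  83  81  81  81  69  68  68  69  68  68  68  67  66  65  66  66  66  67  68  66  66  65  62  68  73 125
  79  81  81  81  81  80  77  69  69  69  69  67  66  66  67  66  67  66  67  66  67  65  65  69  66  66  62  58  73 100
  78  80  80  78  80  78  65  68  68  67  68  67  67  68  66  66  66  67  67  66  67  66  67  66  66  64  62  58  58  94
  74  79  76  76  75  65  65  68  67  68  68  68  65  67  66  66  67  66  66  66  66  65  66  66  66  65  61  59  50  92
```

The top plan and the side estimator both put the blank at about 220° (target 182°). I'll turn the key about −18° more, slowly.

```bash
python3 -m crank '[{"dx":0,"dy":0,"dz":0,"twist":-2.5,"grip":-0.7},{"dx":0,"dy":0,"dz":0,"twist":-5,"grip":-0.7},{"dx":0,"dy":0,"dz":0,"twist":-7.5,"grip":-0.7},{"dx":0,"dy":0,"dz":0,"twist":-10,"grip":-0.7},{"dx":0,"dy":0,"dz":0,"twist":-12,"grip":-0.7}]' 30
python3 -m crank '[{"dx":0,"dy":0,"dz":0,"twist":-1.5,"grip":-0.7},{"dx":0,"dy":0,"dz":0,"twist":-3,"grip":-0.7},{"dx":0,"dy":0,"dz":0,"twist":-4.5,"grip":-0.7},{"dx":0,"dy":0,"dz":0,"twist":-5.5,"grip":-0.7},{"dx":0,"dy":0,"dz":0,"twist":-6,"grip":-0.7}]' 30
python3 - <<'E'
from ang import *
s,im=snap('side','s10.png');s2,t=snap('top','top12.png')
print(s['ee_rot'],s['q'][5])
for z in(.03,.043): print(angle('side',im,None,(4,5),z=z))
for n,i in(('top',t),('side',im)):
    N=30;u=(np.arange(N)+.5)/N*.27-.135
    X,Y=np.meshgrid(AX[0]-u,AX[1]-u,indexing='ij')
    q=proj(n,np.c_[X.ravel(),Y.ravel(),np.full(X.size,.043)]).astype(np.float32).reshape(N,N,2)
    v=cv2.remap(cv2.GaussianBlur(i,(3,3),0),q[...,0],q[...,1],1)
    print('\n'.join(''.join('%4d'%x for x in r) for r in v.max(2)[:(15 if n=='top' else 30)]));print()
E
```

```text
t: 52.77
eef_pos: [0.5231, -0.1254, 0.1187]
ee_rot: [-3.14, -0.0, -1.824]
force: [3.7, -4.2, 0.2]
width: 0.0153
gripper_force: 29.8
t: 53.18
eef_pos: [0.523, -0.1255, 0.1187]
ee_rot: [-3.14, -0.0, -1.927]
force: [3.4, -3.8, 0.2]
width: 0.0153
gripper_force: 29.9
[-3.14007300e+00 -2.23758930e-04 -1.92721629e+00] -0.48691976724387703
(np.float64(179.0), np.float64(213.5), array([182.5, 200.1, 208.2, 212.9]))
(np.float64(184.0), np.float64(176.5), array([131.5, 149.6, 167.3, 176.1]))
 131 174 172 172 172 173 174 174 175 171 173 172 173 164 157 165 180 180 180 175 183 179 184 185 187 189 192 145 130 174
 130 183 196 200 201 202 201 204 203 204 205 206 152 149 149 148 155 207 205 205 203 203 202 201 201 201 204 129 157 174
 135 177 204 206 204 205 207 207 205 203 200 174 147 149 149 148 148 171 195 200 206 203 203 203 201 202 202 200 196 175
 205 207 208 206 207 207 207 206 197 192 183 141 148 148 149 148 148 140 180 189 189 200 203 201 202 202 201 200 198 175
 207 206 207 206 206 206 202 193 193 192 178 141 149 148 149 148 148 138 179 189 188 189 192 204 202 201 200 202 202 175
 207 207 
[... 4131 characters left out ...]
133 162 176 177 177 176 176 175 176 153  88 138 165 167 167 171 185 190 189 190 193 175  76  77
 196 195 179 141 151 164 160 170 177 177 176 175 175 174 175 153  84 134 164 167 173 186 190 191 192 194 195 180  82  72
 196 196 196 187 151 143 157 170 176 176 176 175 174 175 176 154  88 136 168 180 190 191 191 191 191 193 195 186  98  69
 197 198 195 194 193 182 151 154 172 176 177 177 175 174 175 156  91 141 189 194 192 192 191 189 183 169 161 155  96  71
 145 135 129 125 115 110 113 148 170 176 180 179 181 184 186 171  92 144 196 195 192 191 191 189 156 102  91  90  69  79
  97  99 100 103 109 107 117 153 179 189 169 138 133 164 184 174 113 146 183 177 167 180 191 191 184 174 178 179 162 166
```

The blank now sits at about 182°, centred in the window. I'll pull the key out and carry it to the stand.

```bash
python3 -m crank '[{"dx":0,"dy":0,"dz":0.01,"twist":0,"grip":-0.7},{"dx":0,"dy":0,"dz":0.025,"twist":0,"grip":-0.7},{"dx":0,"dy":0,"dz":0.05,"twist":0,"grip":-0.7},{"dx":0,"dy":0,"dz":0.08,"twist":0,"grip":-0.7},{"dx":0,"dy":0,"dz":0.115,"twist":0,"grip":-0.7}]' 35
python3 -m crank '[{"dx":0,"dy":0,"dz":0.01,"twist":0,"grip":-0.7},{"dx":0,"dy":0.02,"dz":0.015,"twist":0,"grip":-0.7},{"dx":0,"dy":0.05,"dz":0.015,"twist":0,"grip":-0.7},{"dx":0,"dy":0.08,"dz":0.015,"twist":0,"grip":-0.7},{"dx":-0.01,"dy":0.11,"dz":0.015,"twist":0,"grip":-0.7}]'
```

```text
t: 53.7
eef_pos: [0.5197, -0.1245, 0.2324]
ee_rot: [3.135, -0.001, -1.927]
force: [1.9, 0.3, -4.0]
width: 0.0151
gripper_force: 34.9
t: 54.12
eef_pos: [0.5117, -0.0137, 0.2472]
ee_rot: [3.139, -0.001, -1.928]
force: [0.6, 0.7, -4.3]
width: 0.0146
gripper_force: 34.9
```

```bash
python3 -m crank '[{"dx":-0.005,"dy":0.035,"dz":0,"twist":0,"grip":-0.7},{"dx":-0.01,"dy":0.07,"dz":0,"twist":0,"grip":-0.7},{"dx":-0.015,"dy":0.105,"dz":0,"twist":0,"grip":-0.7},{"dx":-0.02,"dy":0.14,"dz":0,"twist":0,"grip":-0.7},{"dx":-0.025,"dy":0.175,"dz":0,"twist":0,"grip":-0.7}]'
python3 -m crank '[{"dx":-0.005,"dy":0.035,"dz":0,"twist":0,"grip":-0.7},{"dx":-0.01,"dy":0.07,"dz":0,"twist":0,"grip":-0.7},{"dx":-0.015,"dy":0.105,"dz":0,"twist":0,"grip":-0.7},{"dx":-0.02,"dy":0.13,"dz":0,"twist":0,"grip":-0.7},{"dx":-0.025,"dy":0.148,"dz":0,"twist":0,"grip":-0.7}]'
python3 -m crank '[{"dx":0,"dy":0,"dz":0,"twist":0,"grip":-0.7},{"dx":0,"dy":0,"dz":0,"twist":0,"grip":-0.7},{"dx":0,"dy":0,"dz":0,"twist":0,"grip":-0.7},{"dx":0,"dy":0,"dz":0,"twist":0,"grip":-0.7},{"dx":0,"dy":0,"dz":0,"twist":0,"grip":-0.7}]'
python3 - <<'E'
from ang import *
s,t=snap('top','top13.png');s,im=snap('side','s11.png')
print(s['eef_pos'],s['ee_rot'])
for z in(.03,.043): print(angle('top',t,None,(4,5),z=z),angle('side',im,None,(4,5),z=z))
E
```

```text
t: 54.53
eef_pos: [0.4852, 0.1613, 0.2475]
ee_rot: [3.139, -0.001, -1.927]
force: [1.2, -0.0, -3.9]
width: 0.015
gripper_force: 34.9
t: 54.95
eef_pos: [0.4603, 0.3099, 0.2469]
ee_rot: [3.139, -0.002, -1.926]
force: [0.6, -0.0, -3.3]
width: 0.0148
gripper_force: 34.9
t: 55.37
eef_pos: [0.4622, 0.3071, 0.2482]
ee_rot: [3.141, -0.0, -1.928]
force: [-0.6, -0.4, -3.8]
width: 0.0148
gripper_force: 34.9
[0.46233906 0.30716334 0.24838265] [ 3.14137490e+00 -3.22332612e-05 -1.92777715e+00]
(np.float64(180.0), np.float64(198.7), array([143.1, 164.1, 183.2, 195.3])) (np.float64(177.0), np.float64(232.4), array([199.8, 218.8, 228.3, 232.2]))
(np.float64(182.0), np.float64(202.3), array([147.3, 165.9, 186.8, 200.8])) (np.float64(182.0), np.float64(192.5), array([142.8, 162. , 180.3, 191.3]))
```

```bash
python3 -m crank '[{"dx":0,"dy":0.0005,"dz":-0.025,"twist":0,"grip":-0.7},{"dx":0,"dy":0.0005,"dz":-0.05,"twist":0,"grip":-0.7},{"dx":0,"dy":0.0005,"dz":-0.07,"twist":0,"grip":-0.7},{"dx":0,"dy":0.0005,"dz":-0.08,"twist":0,"grip":-0.7},{"dx":0,"dy":0.0005,"dz":-0.08,"twist":0,"grip":-0.7}]'
python3 -m crank '[{"dx":0,"dy":0,"dz":-0.005,"twist":0,"grip":-0.7},{"dx":0,"dy":0,"dz":-0.01,"twist":0,"grip":-0.7},{"dx":0,"dy":0,"dz":-0.014,"twist":0,"grip":-0.7},{"dx":0,"dy":0,"dz":-0.018,"twist":0,"grip":-0.7},{"dx":0,"dy":0,"dz":-0.018,"twist":0,"grip":-0.7}]'
```

```text
t: 55.88
eef_pos: [0.4613, 0.307, 0.1661]
ee_rot: [3.14, -0.004, -1.928]
force: [-0.6, 0.1, -3.6]
width: 0.0149
gripper_force: 34.9
t: 56.3
eef_pos: [0.4638, 0.3099, 0.152]
ee_rot: [-3.139, 0.004, -1.926]
force: [-1.2, 1.2, 3.4]
width: 0.015
gripper_force: 34.9
```

```bash
python3 -m crank '[{"dx":0.001,"dy":0.002,"dz":0,"twist":0,"grip":-0.7},{"dx":0.001,"dy":0.002,"dz":-0.004,"twist":0,"grip":-0.7},{"dx":0.001,"dy":0.002,"dz":-0.008,"twist":0,"grip":-0.7},{"dx":0.001,"dy":0.002,"dz":-0.012,"twist":0,"grip":-0.7},{"dx":0.001,"dy":0.002,"dz":-0.012,"twist":0,"grip":-0.7}]'
```

```text
t: 56.72
eef_pos: [0.4624, 0.3098, 0.1368]
ee_rot: [3.14, -0.002, -1.927]
force: [-0.4, 0.9, -5.7]
width: 0.0149
gripper_force: 34.9
```

Sliding in freely. The seat is at TCP z ≈ 0.109.

```bash
python3 -m crank '[{"dx":0,"dy":0,"dz":-0.006,"twist":0,"grip":-0.7},{"dx":0,"dy":0,"dz":-0.012,"twist":0,"grip":-0.7},{"dx":0,"dy":0,"dz":-0.018,"twist":0,"grip":-0.7},{"dx":0,"dy":0,"dz":-0.023,"twist":0,"grip":-0.7},{"dx":0,"dy":0,"dz":-0.026,"twist":0,"grip":-0.7}]'
python3 -m crank '[{"dx":0,"dy":0,"dz":0,"twist":0,"grip":-0.7},{"dx":0,"dy":0,"dz":-0.002,"twist":0,"grip":-0.7},{"dx":0,"dy":0,"dz":-0.003,"twist":0,"grip":-0.7},{"dx":0,"dy":0,"dz":-0.003,"twist":0,"grip":-0.7},{"dx":0,"dy":0,"dz":-0.003,"twist":0,"grip":-0.7}]'
```

```text
t: 57.13
eef_pos: [0.4629, 0.3101, 0.1111]
ee_rot: [3.141, -0.001, -1.927]
force: [0.1, -0.1, -3.4]
width: 0.0149
gripper_force: 34.9
t: 57.55
eef_pos: [0.4633, 0.3105, 0.1094]
ee_rot: [-3.142, 0.0, -1.927]
force: [-0.1, 0.6, -4.5]
width: 0.0151
gripper_force: 34.9
```

```bash
python3 -m crank '[{"dx":0,"dy":0,"dz":0,"twist":0,"grip":0},{"dx":0,"dy":0,"dz":0,"twist":0,"grip":0.2},{"dx":0,"dy":0,"dz":0,"twist":0,"grip":0.3},{"dx":0,"dy":0,"dz":0,"twist":0,"grip":0.3},{"dx":0,"dy":0,"dz":0,"twist":0,"grip":0.3}]'
python3 -m crank '[{"dx":0,"dy":0,"dz":0.01,"twist":0,"grip":0.3},{"dx":0,"dy":0,"dz":0.03,"twist":0,"grip":0.3},{"dx":0,"dy":0,"dz":0.06,"twist":0,"grip":0.3},{"dx":0,"dy":0,"dz":0.1,"twist":0,"grip":0.3},{"dx":0,"dy":0,"dz":0.12,"twist":0,"grip":0.3}]'
python3 -m crank '[{"dx":0,"dy":0,"dz":0,"twist":0,"grip":0.3},{"dx":0,"dy":0,"dz":0,"twist":0,"grip":0.3},{"dx":0,"dy":0,"dz":0,"twist":0,"grip":0.3},{"dx":0,"dy":0,"dz":0,"twist":0,"grip":0.3},{"dx":0,"dy":0,"dz":0,"twist":0,"grip":0.3}]'
python3 - <<'E'
from ang import *
s,im=snap('wrist','w26.png');print(s['eef_pos'],s['ee_rot'],s['force'])
P=[[*(np.array(s['eef_pos'])+R.from_euler('xyz',s['ee_rot']).as_matrix()@np.array([a,b,s['eef_pos'][2]-.146]))] for a in(.035,-.035) for b in(-.008,.008)]
print(proj('wrist',P,s).round(0).tolist())
g=im.max(2)
for r in range(150,250,6): print(r,''.join('%4d'%x for x in g[r,238:328:4]))
s,t=snap('top','top14.png');s,d=snap('side','s12.png')
for z in(.03,.043): print(angle('top',t,None,(4,5),z=z),angle('side',d,None,(4,5),z=z))
# caps of loaded jars at z=.095 expected at wells 1..3
for a in(182-300+0,):pass
g=t.max(2)
for w,r in((1,.026),(2,.018),(3,.026)):
    a=np.radians(182+60*w);c=AX+.088*np.array([np.cos(a),np.sin(a)])
    q=proj('top',[[*c,.095]])[0];u,v=q.round().astype(int);print(w,q.round(1));print(g[v,u-18:u+19:2],g[v-18:v+19:2,u])
E
```

```text
t: 57.97
eef_pos: [0.4635, 0.3106, 0.1097]
ee_rot: [-3.141, 0.001, -1.927]
force: [0.8, 0.4, -0.6]
width: 0.0428
gripper_force: 0.0
t: 58.38
eef_pos: [0.4647, 0.3111, 0.2348]
ee_rot: [-3.139, 0.004, -1.926]
force: [1.4, 1.9, 0.2]
width: 0.0569
gripper_force: 0.0
t: 58.8
eef_pos: [0.4629, 0.31, 0.2284]
ee_rot: [3.141, -0.002, -1.927]
force: [0.2, -0.1, -0.5]
width: 0.0567
gripper_force: 0.0
[0.46288249 0.30995672 0.22835516] [ 3.14093761e+00 -1.88767676e-03 -1.92675787e+00] [ 0.17647204 -0.07709019 -0.53866027]
[[269.0, 166.0], [286.0, 166.0], [269.0, 235.0], [285.0, 235.0]]
150  139 137 141 143 141 143 141 120  98 103 103 102 104  89 142 142 145 142 139 139 139 140 138
156  141 139 140 144 139  87 101 103 103  65  59  92 100 100  85 143 138 143 141 140 141 137 140
162  141 142 136  84  98 101  63  57  39  39  43  88  59  58 102  85 140 144 139 137 138 139 139
168  136  87 100  99 100  57 101  85  38  36  38  36  83 103  63 100  85 142 143 137 138 141 140
174  136 133  99 103  83  99  83  73  38  42  38  37  84  87  99  77 100  82 146 139 138 138 139
180  137 135 141  98 100  85  79  
[... 1255 characters left out ...]
.4, 207.1, 218.5, 221.9]))
(np.float64(182.0), np.float64(202.3), array([147.5, 165.9, 186.7, 200.7])) (np.float64(182.0), np.float64(174.9), array([132.8, 146.4, 165.2, 174.1]))
1 [329.3 210.5]
[ 87 116  58  71  56 139 131 129 130 130 130 131 130 131 127 181 176 177
 179] [165 165 168 133 131 131 132 131 132 130 132 131 130 131 128 110 115 146
 170]
2 [327.6 173.2]
[165 167 170 136 106 133 130 129 128 129 128 128 127 170 177 175 177 175
 153] [175 174 175 179 155 128 128 127 129 129 129 131 111 119 103  97 129 152
 161]
3 [294.4 155.9]
[165 168 120 114 129 127 128 129 129 128 130 129 128 129 129 111 159 163
 161] [151 149 150 139 129 128 128 129 129 128 128 127 129 130 113 117 118 109
 120]
```

The key stands upright and seated, the caps show at wells 1 to 3, and the blank is centred. I'll hand it in.

```bash
python3 -c "
from station import arm
print(arm.job_done())"
```

```text
the job is handed in; nothing more can be done
None
```

The job is handed in, with no verdict returned: by my last readings all three jars present stand in matching wells (wide in 1 and 3, slim in 2), the blank is centred in the window, and the key is back upright in its stand.

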